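Load the coil test jig and start the test

TASK

Take the red relay cover off the coil test jig and stand it upright in the blue tray. Then load the jig: seat the grey T-shaped magnet yoke flat in the blue-walled T-shaped pocket, and put every coil bobbin on the bench onto a spindle of its own, wide black flange down and fully home on the deck (there are two to four bobbins; any spindle will do). When all is loaded, press the push buttons fully down one at a time, first blue, then yellow, and last green, which must be held down for three seconds; leave the other things on the bench where they are.

Things in the scene. Friction and masses are not known exactly. Their poses are not given: they have to be found in the camera images.
- pocket (a point): origin of the T-shaped pocket on its floor (jig deck, 20 mm above the bench), axes along the jig's. Outline: the yoke's plus 2 mm all round; blue walls 10 mm high, 8 mm thick. The seated yoke's origin and x, y axes coincide with these. The fixed jig is an aluminium plate 200 (x) x 320 (y) mm centred 45 mm along +x from here, yaw within 0.12 rad; its row of four spindles is 90 mm along +x.
- spindle1 (a point): foot of spindle 1 on the deck (20 mm above the bench). The spindle is 15 mm in diameter and rises 54 mm above the deck, its top 10 mm tapered to 6 mm. A bobbin fully home has its origin here. Neighbouring spindles are 74 mm apart along the jig's y.
- spindle2 (a point): foot of spindle 2 on the deck (20 mm above the bench). The spindle is 15 mm in diameter and rises 54 mm above the deck, its top 10 mm tapered to 6 mm. A bobbin fully home has its origin here. Neighbouring spindles are 74 mm apart along the jig's y.
- spindle3 (a point): foot of spindle 3 on the deck (20 mm above the bench). The spindle is 15 mm in diameter and rises 54 mm above the deck, its top 10 mm tapered to 6 mm. A bobbin fully home has its origin here. Neighbouring spindles are 74 mm apart along the jig's y.
- spindle4 (a point): foot of spindle 4 on the deck (20 mm above the bench). The spindle is 15 mm in diameter and rises 54 mm above the deck, its top 10 mm tapered to 6 mm. A bobbin fully home has its origin here. Neighbouring spindles are 74 mm apart along the jig's y.
- yoke: pewter-grey steel magnet yoke, 0.35 kg, loose: a T-shaped plate 12 mm thick (cross bar x from 0 to +32 mm, y from -50 to +50 mm; tongue x from -30 to 0 mm, y from -22 to +22 mm) with an upright pole block on top to grip: 36 (x) x 30 (y) mm centred at x = +6 mm, y = 0, from 12 to 44 mm high. Origin on the underside where bar and tongue meet, z up.
- bobbin1: loose coil bobbin standing upright, about 0.16 kg, 60 mm tall, with a 20 mm bore right through: black flange 60 mm in diameter and 6 mm thick at the bottom, above it a plain 48 mm cylinder (copper winding, then a white collar from 42 to 60 mm high, where it is best gripped). Origin at the centre of the underside, z up along the bore. May be absent (None).
- bobbin2: loose coil bobbin standing upright, about 0.16 kg, 60 mm tall, with a 20 mm bore right through: black flange 60 mm in diameter and 6 mm thick at the bottom, above it a plain 48 mm cylinder (copper winding, then a white collar from 42 to 60 mm high, where it is best gripped). Origin at the centre of the underside, z up along the bore. May be absent (None).
- bobbin3: loose coil bobbin standing upright, about 0.16 kg, 60 mm tall, with a 20 mm bore right through: black flange 60 mm in diameter and 6 mm thick at the bottom, above it a plain 48 mm cylinder (copper winding, then a white collar from 42 to 60 mm high, where it is best gripped). Origin at the centre of the underside, z up along the bore. May be absent (None).
- bobbin4: loose coil bobbin standing upright, about 0.16 kg, 60 mm tall, with a 20 mm bore right through: black flange 60 mm in diameter and 6 mm thick at the bottom, above it a plain 48 mm cylinder (copper winding, then a white collar from 42 to 60 mm high, where it is best gripped). Origin at the centre of the underside, z up along the bore. May be absent (None).
- btn_blue (a joint): travel of the blue push button, m: 0 released, 0.006 fully down; springs back; about 4 N.
- btn_yellow (a joint): travel of the yellow push button, m: 0 released, 0.006 fully down; springs back; about 4 N.
- btn_green (a joint): travel of the green push button, m: 0 released, 0.006 fully down; springs back; about 4 N.
- btn_blue_top (a point): centre of the top face of the blue push button (34 mm in diameter, top 58 mm above the bench when released, pressed straight down) on its own grey module 60 (x) x 76 (y) mm. The three modules stand in a row along x, 70 mm apart, in any order.
- btn_yellow_top (a point): centre of the top face of the yellow push button (34 mm in diameter, top 58 mm above the bench when released, pressed straight down) on its own grey module 60 (x) x 76 (y) mm. The three modules stand in a row along x, 70 mm apart, in any order.
- btn_green_top (a point): centre of the top face of the green push button (34 mm in diameter, top 58 mm above the bench when released, pressed straight down) on its own grey module 60 (x) x 76 (y) mm. The three modules stand in a row along x, 70 mm apart, in any order.
- relay_cover: red relay cover, 0.14 kg, a closed box 50 (x) x 84 (y) x 62 mm with a 56 x 90 mm, 6 mm thick rim at its foot; origin at the centre of its underside. It starts standing on top of the pocket walls, its underside 30 mm above the bench.
- tray_in (a point): centre of the inner floor of the loose blue tray, 140 (x) x 170 (y) mm outside, walls 5 mm thick, rim 30 mm above the bench, floor 5 mm above it; axes as the tray's. Tray 0.8 kg; it must stay where it is.
- wrench: wrench lying on the bench, a bystander, 150 mm long
- terminal: brass screw terminal block, a bystander, 28 x 80 x 31 mm
- screwdriver: screwdriver lying on the bench, a bystander, 190 mm long
- jar: jar, a bystander, 56 mm in diameter, 85 mm tall
- brush: brush lying on the bench, a bystander, 170 mm long
- mug: white mug, a bystander, 80 mm in diameter, 90 mm tall
Things that resemble listed ones, but are neither listed nor needed, are in the scene too. What is shaped like the bobbin2 but brown, pink or purple is not meant.

How it is judged:
On the way, in this order (a step that is already met when the one before it is completed fails the run):
1. the yoke is seated in the pocket and every bobbin is home on a spindle (x of relay_cover in the frame of tray_in between -0.06 and 0.06 m and y of relay_cover in the frame of tray_in between -0.07 and 0.07 m and z of relay_cover in the frame of tray_in below 0.006 m and angle between relay_cover's own z axis and vertical below 0.1 rad and linear speed of each of relay_cover, yoke, bobbin1, bobbin2, bobbin3, bobbin4 below 0.02 m/s and horizontal distance between yoke and pocket below 0.004 m and z of yoke in the frame of pocket below 0.003 m and angle between each of yoke, bobbin1, bobbin2, bobbin3, bobbin4's own z axis and vertical below 0.06 rad and angle between the x axis of yoke and the x axis of pocket, either way round below 0.09 rad and ((horizontal distance between bobbin1 and spindle1 below 0.005 m and z of bobbin1 in the frame of spindle1 below 0.004 m) or (horizontal distance between bobbin1 and spindle2 below 0.005 m and z of bobbin1 in the frame of spindle2 below 0.004 m) or (horizontal distance between bobbin1 and spindle3 below 0.005 m and z of bobbin1 in the frame of spindle3 below 0.004 m) or (horizontal distance between bobbin1 and spindle4 below 0.005 m and z of bobbin1 in the frame of spindle4 below 0.004 m)) and ((horizontal distance between bobbin2 and spindle1 below 0.005 m and z of bobbin2 in the frame of spindle1 below 0.004 m) or (horizontal distance between bobbin2 and spindle2 below 0.005 m and z of bobbin2 in the frame of spindle2 below 0.004 m) or (horizontal distance between bobbin2 and spindle3 below 0.005 m and z of bobbin2 in the frame of spindle3 below 0.004 m) or (horizontal distance between bobbin2 and spindle4 below 0.005 m and z of bobbin2 in the frame of spindle4 below 0.004 m)) and ((horizontal distance between bobbin3 and spindle1 below 0.005 m and z of bobbin3 in the frame of spindle1 below 0.004 m) or (horizontal distance between bobbin3 and spindle2 below 0.005 m and z of bobbin3 in the frame of spindle2 below 0.004 m) or (horizontal distance between bobbin3 and spindle3 below 0.005 m and z of bobbin3 in the frame of spindle3 below 0.004 m) or (horizontal distance between bobbin3 and spindle4 below 0.005 m and z of bobbin3 in the frame of spindle4 below 0.004 m)) and ((horizontal distance between bobbin4 and spindle1 below 0.005 m and z of bobbin4 in the frame of spindle1 below 0.004 m) or (horizontal distance between bobbin4 and spindle2 below 0.005 m and z of bobbin4 in the frame of spindle2 below 0.004 m) or (horizontal distance between bobbin4 and spindle3 below 0.005 m and z of bobbin4 in the frame of spindle3 below 0.004 m) or (horizontal distance between bobbin4 and spindle4 below 0.005 m and z of bobbin4 in the frame of spindle4 below 0.004 m))), for 0.2 s.
2. the blue button is pressed fully down (value of joint btn_blue above 0.0045 m), for 0.05 s.
3. the yellow button is pressed fully down (value of joint btn_yellow above 0.0045 m), for 0.05 s.
4. the green button is pressed fully down and held (value of joint btn_green above 0.0045 m), for 2.5 s.
At the end, for the whole second after the job is handed in: Red cover upright on the tray floor; yoke in the pocket (within 4 mm, 3 mm of the floor, square to 0.09 rad, flat to 0.06 rad); every bobbin on a spindle of its own (within 5 mm, 4 mm of the deck, upright to 0.06 rad); all at rest, buttons up (all of step 1 and value of joint each of btn_blue, btn_yellow, btn_green below 0.002 m); the robot touches nothing.
It fails at once if two buttons are pressed at the same time (value of joint each of btn_blue, btn_yellow above 0.003 m or value of joint each of btn_blue, btn_green above 0.003 m or value of joint each of btn_yellow, btn_green above 0.003 m).
It fails at once if one of the other things on the bench is moved more than 30 mm (distance of any of wrench, terminal, screwdriver, jar, brush, mug, tray_in from where it was at the start of the episode above 0.03 m).
Of bobbin1, bobbin2, bobbin3, bobbin4 only 2 to 4 are there at a start; the rules pass over those that are not, and their reading is None.
At some moment in a run one of yoke, bobbin1, bobbin2, bobbin3, bobbin4 may be knocked a few centimetres aside while the robot is not near it.
It also fails if it takes over 210 s, if anything falls off the work surface, if the arm or the gripper's body presses on something with over 40 N, if the wrist force passes 120 N, or if a joint passes its speed limit or range.

ROBOT

A 6-joint arm with a two-finger parallel gripper is mounted at the origin on the work surface. World frame = base frame: x ahead of the robot, y to its left, z up, the work surface at z = 0. Lengths are in m, angles in rad, forces in N, time in s.
With the tool pointing down it reaches from about 0.275 to 0.775 m from the base axis. Payload 14.6 kg.
Tool frame: the origin (TCP) lies on the centre line of the jaws, within the pads' length; the fingertips stand 8 mm ahead of it and the grasp point (between the pads) lies 11 mm behind it; z points along the fingers, y is the direction in which the jaws open and shut (so a half turn about z gives the same grasp; the last joint's range is limited). The gripper opens to 85 mm and grips with 20 to 120 N. Pads are 22 mm wide; open, the fingers measure 114 mm over their backs; the gripper's body (76 mm by 85 mm) begins 54 mm behind the grasp point. The pads swing forward as they close: fully open they stand 13 mm farther back than shut.
Start: joints at [-1.327, 0.263, -0.048, 1.259, 0, 1.415], TCP at [0.204, -0.484, 0.207] pointing down, gripper open.
Joint ranges: [-2.65, 2.65], [-0.89, 1.7], [-1.18, 1.37], [-2.13, 2.11], [-1.35, 1.29], [-3.14, 3.14]. Speed limits (rad/s): [1.89, 1.89, 2.57, 2.79, 3.14, 3.14].

INTERFACE

Orientations are given as a 3x3 rotation matrix whose columns are the frame's x, y, z axes.
In Python, from bench import arm, cams, workorder gives the robot as it stands.
- The arm moves only by the shell command python3 -m creep 'ROWS' [FORCE]. ROWS is JSON, a list of rows, each a list of 7 numbers: the shift along the tool's x, y, z in cm, then the turn, a rotation vector about the tool's x, y, z in degrees, then the finger opening in cm, from 0 to 8.54. A call has 1 to 8 rows; each row shifts and turns the commanded pose from where the row before left it, along the tool's axes as they then stand; what a row does not reach is not made up. A row lasts 1/10 s, in which the tool goes at most 50 mm and 8.59 degrees, less where a joint would pass 70% of its speed; a pose out of reach is approached as far as the arm can. A call with a gripper value outside its range is refused whole. The fingers move at their own pace and stop on an object; FORCE is the grip in N (left out, the last holds). Time passes only in rows, so rows that do not move let the fingers close. It gives the time, the measured TCP pose, the force and the opening at its end, in the units of the state.
- arm.get_state(): the state, without advancing time (a new reading comes with each control period).
- cams.camera(name): name is "scene" or "top" or "wrist"; returns (picture, depth): 384x512x3 uint8, red, green, blue; 384x512 float32, m along the optical axis (not along the pixel's ray), 0 where there is no reading.
- cams.camera_info(name): a dict with "fx", "fy", "cx", "cy" (pixels), "extrinsics" (4x4, takes a point from world to camera coordinates). Camera axes: x right, y down, z forward; pixel columns grow to the right and rows downward; lengths in m; the calibration is good to about 2 mm. A picture is of the moment at which its call begins: read the wrist's pose just before it. camera_info takes no time and is no camera call; for the wrist camera it gives the pose at the moment of the call.
- workorder.close_job(): hands the job in, once; it reports no verdict.
Trained networks look in the newest picture that a camera, given by its name, has taken for a name from the list of things; names that differ only in an ending like _2 or _b are one class to them, and where a whole thing is asked for, a point or a joint stands for the part that bears it (a point fixed in the world has none). Each returns a list of dicts, best first, with "conf" (0 to 1); they miss things now and then, are a little off and sometimes report something else, mostly with a low value. They report only what shows in the picture. A call takes as long as a camera call. They do not tell look-alikes from the thing itself.
- cams.recognise(query, camera): "uv" ([column, row] in pixels, amid what is visible of it).
- cams.masks_of(query, camera): "pixels" (384x512 bool, what is visible of it) and "uv" ([column, row] in pixels, amid what is visible of it).
- cams.spot_point(query, camera): "uv" ([column, row] in pixels: a listed point, or the origin of a listed thing).
The state is a dict: "time_s": time; "qpos": joint angles; "qd": joint speeds; "tau": joint torques, N m; "tool_pos": TCP position; "tcp_rot": TCP orientation; "force": force on the tool from outside, world axes, zero at the start; "torque": the same for the moment, N m; "gripper_width": opening from 0.0 (shut) to 1.0 (fully open).
Only numpy, scipy, OpenCV 4.12 (cv2) and the standard library are available. Lean on these libraries where they do the work, as an engineer would, in place of code of your own. Each camera call takes 0.05 s, during which the arm holds its last target.

## Working session

There is one attempt and no reset: what is moved stays moved. The work goes in short steps, Python scripts to look and compute and a shell command to move; the robot and the scene stay as the last step left them, time stands still between calls to the robot, and variables do not carry over. Pictures are saved under pics/ and viewed, and the job is handed in when it is done.

```bash
ls; mkdir -p pics
python3 - <<'E'
from bench import arm,cams
import cv2,numpy as np
s=arm.get_state();print(s['time_s'],s['tool_pos'],s['tcp_rot'],s['gripper_width'])
for n in ("scene","top","wrist"):
    p,d=cams.camera(n);cv2.imwrite(f"pics/a_{n}.png",p[:,:,::-1]);np.savez(f"a_{n}.npz",p=p,d=d)
    i=cams.camera_info(n);print(n,i)
E
```

```text
pics
0.0 [ 0.20378807 -0.48349823  0.20663087] [[ 9.21528608e-01  3.88310385e-01 -2.64176507e-04]
 [ 3.88310443e-01 -9.21528047e-01  1.02853044e-03]
 [ 1.55942991e-04 -1.05040272e-03 -9.99999436e-01]] 0.9991302909722619
scene {'fx': 464.55941953008914, 'fy': 464.55941953008914, 'cx': 248.4824266416634, 'cy': 198.22182197191404, 'extrinsics': array([[ 0.23612938,  0.97163318, -0.01311044, -0.19403739],
       [ 0.79723322, -0.2014248 , -0.56907578, -0.38131966],
       [-0.55557368,  0.12392343, -0.82218056,  1.66969928],
       [ 0.        ,  0.        ,  0.        ,  1.        ]])}
top {'fx': 433.89020904696997, 'fy': 433.89020904696997, 'cx': 250.11165723572492, 'cy': 190.71034208724936, 'extrinsics': array([[-0.00201323, -0.99999606,  0.00195646,  0.05052273],
       [-0.99321948,  0.00177217, -0.11624083,  0.55613885],
       [ 0.1162369 , -0.00217722, -0.99321913,  1.65685313],
       [ 0.        ,  0.        ,  0.        ,  1.        ]])}
wrist {'fx': 303.8171085129622, 'fy': 303.8171085129622, 'cx': 251.34103147854157, 'cy': 189.98769008621375, 'extrinsics': array([[ 0.38771467, -0.92177884, -0.0010507 , -0.52445674],
       [-0.87122832, -0.36682414,  0.32619206, -0.04181056],
       [-0.30106237, -0.12555405, -0.94530293,  0.37987143],
       [ 0.        ,  0.        ,  0.        ,  1.        ]])}
```

View pics/a_scene.png

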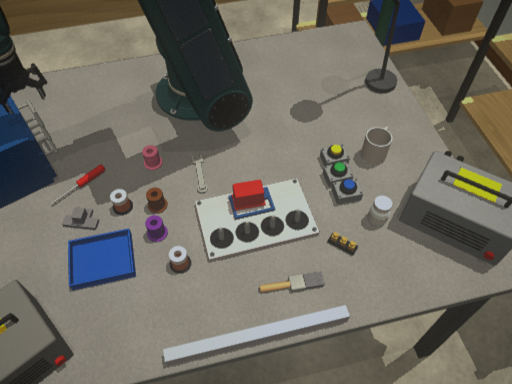

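View pics/a_top.png

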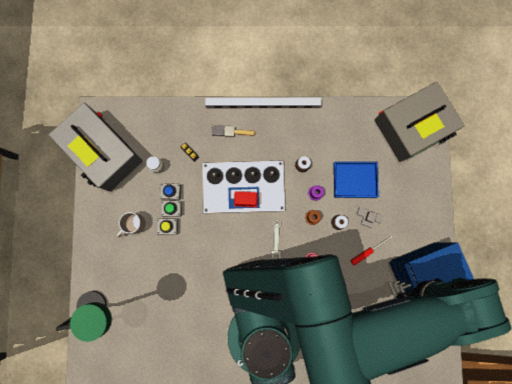

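```bash
cat > h.py <<'E'
from bench import arm,cams
import cv2,numpy as np
def info(n):
    i=cams.camera_info(n); return i
def w(n,uv,depth,i=None):
    i=i or info(n);E=i['extrinsics']
    u,v=uv;p=np.array([(u-i['cx'])/i['fx']*depth,(v-i['cy'])/i['fy']*depth,depth])
    return E[:3,:3].T@(p-E[:3,3])
def wz(n,uv,z,i=None):
    "intersect ray with height z"
    i=i or info(n);E=i['extrinsics'];R=E[:3,:3];c=-R.T@E[:3,3]
    u,v=uv;r=R.T@np.array([(u-i['cx'])/i['fx'],(v-i['cy'])/i['fy'],1])
    return c+r*(z-c[2])/r[2]
def cloud(n,d,i=None):
    i=i or info(n);E=i['extrinsics']
    v,u=np.mgrid[:d.shape[0],:d.shape[1]]
    P=np.stack([(u-i['cx'])/i['fx']*d,(v-i['cy'])/i['fy']*d,d],-1)
    P=(P-E[:3,3])@E[:3,:3]
    P[d==0]=np.nan
    return P
def px(n,p,i=None):
    i=i or info(n);E=i['extrinsics'];q=E[:3,:3]@p+E[:3,3]
    return np.array([q[0]/q[2]*i['fx']+i['cx'],q[1]/q[2]*i['fy']+i['cy']])
def save(name,p,box=None,s=1):
    if box: x0,y0,x1,y1=box;p=p[y0:y1,x0:x1]
    if s!=1:p=cv2.resize(p,None,fx=s,fy=s,interpolation=cv2.INTER_CUBIC)
    cv2.imwrite(f"pics/{name}.png",p[:,:,::-1])
E
python3 - <<'E'
from h import *
a=np.load('a_scene.npz');b=np.load('a_top.npz')
save('b_scene',a['p'],(40,130,400,310),2.2)
save('b_top',b['p'],(140,110,420,280),2.8)
Pt=cloud('top',b['d']);Ps=cloud('scene',a['d'])
np.set_printoptions(precision=4,suppress=True)
for n in ['yoke','bobbin2','btn_blue_top','btn_yellow_top','btn_green_top','relay_cover','tray_in','pocket','spindle1','spindle2','spindle3','spindle4']:
  for c,P in (('scene',Ps),('top',Pt)):
    for r in cams.spot_point(n,c)[:6]:
        u,v=r['uv'];q=P[int(round(v)),int(round(u))]
        print(n,c,np.round([u,v]),round(r['conf'],2),q)
E
```

```text
yoke scene [ 83. 217.] 0.94 [ 0.4701 -0.4013  0.0362]
yoke top [246. 198.] 0.52 [0.5224 0.0651 0.0857]
bobbin2 scene [156. 201.] 0.98 [ 0.4815 -0.1893  0.0575]
bobbin2 scene [122. 208.] 0.95 [ 0.4595 -0.2916  0.0268]
bobbin2 scene [178. 264.] 0.92 [ 0.6923 -0.1588  0.0517]
bobbin2 scene [157. 235.] 0.71 [ 0.5778 -0.2034  0.0307]
bobbin2 scene [152. 164.] 0.65 [ 0.3108 -0.187   0.0202]
bobbin2 scene [100. 258.] 0.49 [ 0.5975 -0.3687  0.0065]
bobbin2 top [313. 193.] 0.68 [ 0.5436 -0.191   0.061 ]
bobbin2 top [336. 223.] 0.54 [ 0.429  -0.2764  0.0602]
bobbin2 top [310. 259.] 0.37 [ 0.3217 -0.0793  0.7533]
bobbin2 top [163. 227.] 0.23 [0.4153 0.3814 0.0531]
btn_blue_top scene [349. 183.] 0.51 [0.5561 0.3681 0.057 ]
btn_blue_top top [167. 190.] 0.46 [0.5571 0.3689 0.0537]
btn_yellow_top scene [336. 148.] 0.51 [0.4216 0.3759 0.0598]
btn_yellow_top top [163. 225.] 0.59 [0.4228 0.3807 0.0572]
btn_yellow_top top [168. 208.] 0.59 [0.4877 0.3636 0.054 ]
btn_green_top scene [339. 166.] 0.42 [0.4882 0.362  0.056 ]
btn_green_top top [167. 207.] 0.48 [0.4913 0.367  0.0566]
btn_green_top top [213. 1
[... 2104 characters left out ...]
le3 top [233. 174.] 0.7 [0.6163 0.1148 0.0697]
spindle3 top [368. 218.] 0.66 [ 0.4488 -0.4042  0.0396]
spindle3 top [138. 229.] 0.52 [0.407  0.4683 0.0843]
spindle4 scene [273. 226.] 0.66 [0.6281 0.1187 0.0301]
spindle4 scene [296. 219.] 0.66 [0.626  0.1864 0.0376]
spindle4 scene [248. 231.] 0.63 [0.6308 0.0455 0.0371]
spindle4 scene [221. 235.] 0.6 [ 0.6303 -0.0307  0.046 ]
spindle4 top [274. 176.] 0.97 [ 0.6158 -0.0447  0.0201]
spindle4 top [215. 176.] 0.89 [0.6125 0.1856 0.0447]
spindle4 top [252. 176.] 0.73 [0.6147 0.0419 0.0284]
spindle4 top [233. 174.] 0.7 [0.6163 0.1148 0.0697]
spindle4 top [368. 218.] 0.66 [ 0.4488 -0.4042  0.0396]
spindle4 top [138. 229.] 0.52 [0.407  0.4683 0.0843]
```

View pics/b_scene.png

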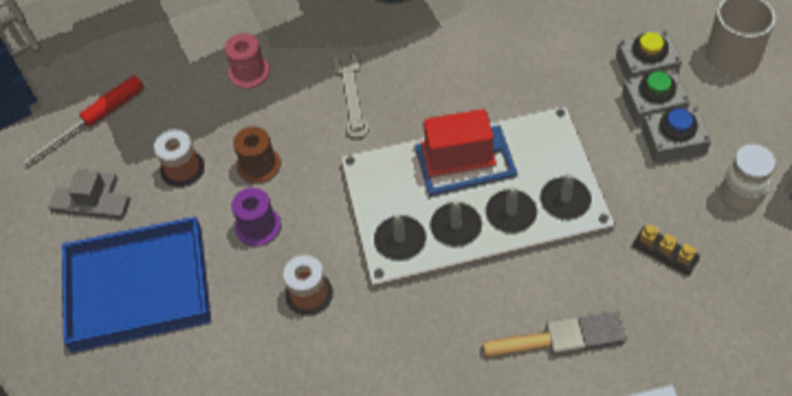

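View pics/b_top.png

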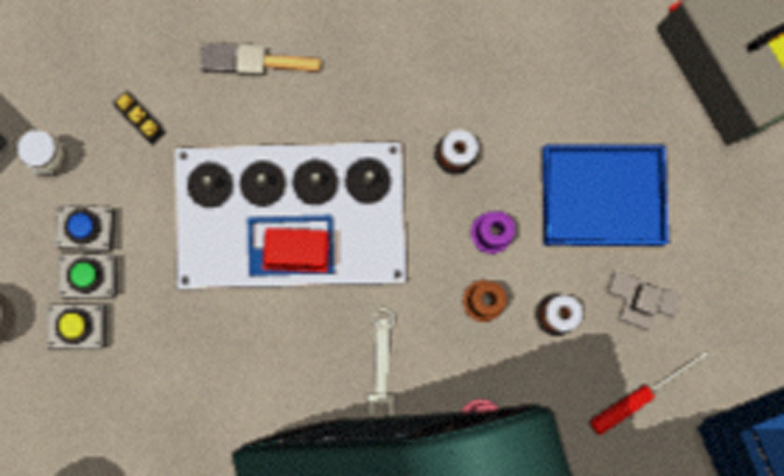

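View pics/a_wrist.png

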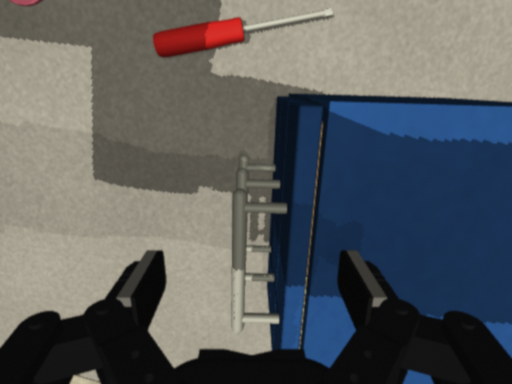

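```bash
cat > meas.py <<'E'
from h import *
np.set_printoptions(precision=4,suppress=True)
def rect(pts):
    (c,(w,h),a)=cv2.minAreaRect(pts.astype(np.float32)*1000);return np.round(c,1),np.round([w,h],1),round(a,2)
def blobs(m,minA=8):
    n,l,s,c=cv2.connectedComponentsWithStats(m.astype(np.uint8))
    return [(l==k) for k in range(1,n) if s[k,4]>=minA]
E
python3 - <<'E'
from meas import *
for n in('top','scene'):
    f=np.load(f'a_{n}.npz');p=f['p'].astype(int);d=f['d'];P=cloud(n,d);i=info(n)
    Z=P[...,2];r,g,b=p[...,0],p[...,1],p[...,2]
    X,Y=P[...,0],P[...,1]
    def rep(name,m,z=None):
        for bl in blobs(m,12):
            v,u=np.nonzero(bl)
            q=P[bl];q=q[~np.isnan(q).any(1)]
            if z is None: z_=np.median(q[:,2]); 
            else: z_=z
            pw=np.array([wz(n,(a,c),z_,i)[:2] for a,c in zip(u,v)])
            print(n,name,len(pw),'uv',u.mean().round(1),v.mean().round(1),'medz',np.nanmedian(q[:,2]).round(4) if len(q) else None,'mean',pw.mean(0),rect(pw))
    rep('cover',(r>150)&(g<60)&(Z>.08)&(Z<.12)&(X>.4)&(Y>-.1),.092)
    rep('collar',(r>150)&(g>150)&(b>150)&(Z>.05)&(Z<.075)&(Y<0),.06)
    rep('jig',(r>150)&(g>150)&(b>140)&(Z>.005)&(Z<.035)&(Y>-.15)&(Y<.3)&(X<.72),.02)
    rep('tray',(b>90)&(r<70)&(g<110)&(Z<.045)&(Y<-.2)&(X>.45),.03)
    rep('blue',(b>120)&(r<90)&(Y>.25),.058)
    rep('green',(g>120)&(r<100)&(Y>.25),.058)
    rep('yel',(r>150)&(g>150)&(b<100)&(Y>.25)&(Y<.45)&(X<.57),.058)
    rep('pole',(Z>.035)&(Z<.05)&(Y<-.34)&(X>.40)&(X<.52)&(b-r<30),.044)
    rep('yoke',(Z>.009)&(Z<.055)&(Y<-.34)&(X>.40)&(X<.52)&(b-r<30),.012)
E
```

```text
top cover 260 uv 245.4 197.9 medz 0.0925 mean [0.5222 0.0675] (array([521.8,  68.8]), array([82.4, 45.2]), 89.79)
top collar 96 uv 304.0 161.8 medz 0.0613 mean [ 0.665  -0.1587] (array([ 664.3, -158.7]), array([43.8, 44.3]), 44.12)
top collar 103 uv 341.3 221.3 medz 0.059 mean [ 0.4353 -0.2968] (array([ 435.6, -296.5]), array([45.1, 43.5]), 44.17)
top jig 2492 uv 243.3 187.5 medz 0.02 mean [0.5707 0.0762] (array([576. ,  77.9]), array([198.8, 321.3]), 1.49)
top jig 62 uv 241.3 191.4 medz 0.0199 mean [0.5551 0.0838] (array([549.1,  75.3]), array([28. , 99.5]), 2.93)
top jig 100 uv 276.3 236.5 medz 0.0089 mean [ 0.3789 -0.0518] (array([380.9, -52.8]), array([ 23.3, 124.1]), 87.31)
top jig 16 uv 239.4 363.1 medz 0.0157 mean [-0.0928  0.091 ] (array([-92.4,  90.4]), array([18.3, 13. ]), 46.03)
top tray 1524 uv 355.5 179.3 medz 0.0062 mean [ 0.6008 -0.3631] (array([ 600.3, -363.9]), array([169.9, 138.3]), 89.9)
top blue 56 uv 168.1 190.1 medz 0.0569 mean [0.556  0.3637] (array([555.6, 363.3]), array([30.3, 26.9]), 45.35)
top green 59 uv 169.1 207.5 medz 0.0573 mean [0.4892 0.3588] (array(
[... 1316 characters left out ...]
scene tray 2510 uv 100.7 258.4 medz 0.0064 mean [ 0.6126 -0.3612] (array([ 604.9, -363.1]), array([169.5, 139.2]), 89.76)
scene blue 75 uv 349.0 183.5 medz 0.0588 mean [0.5583 0.367 ] (array([560.2, 366.6]), array([29.5, 29. ]), 75.78)
scene green 67 uv 339.4 166.4 medz 0.0589 mean [0.4915 0.3618] (array([491.7, 361.8]), array([27.7, 26.8]), 75.73)
scene yel 63 uv 335.8 148.2 medz 0.0593 mean [0.4208 0.3757] (array([421.8, 374.8]), array([28.1, 28.4]), 75.68)
scene pole 136 uv 78.0 213.5 medz 0.0442 mean [ 0.4602 -0.4125] (array([ 460.9, -412.4]), array([35.5, 41.8]), 68.5)
scene yoke 492 uv 80.5 218.5 medz 0.0154 mean [ 0.4562 -0.4151] (array([ 452.9, -412.3]), array([102.1,  65.2]), 67.56)
```

```bash
python3 -m creep '[[0,0,-1.3,0,0,-8.4,8.5],[0,0,-1.3,0,0,-8.4,8.5],[0,0,-1.3,0,0,-8.4,8.5],[0,0,-1.3,0,0,-8.4,8.5],[0,0,-1.3,0,0,-8.4,8.5],[0,0,-1.3,0,0,-8.4,8.5],[0,0,-1.3,0,0,-8.4,8.5],[0,0,-1.3,0,0,-8.4,8.5]]' 40
```

```text
time_s: 2.15
tool_pos: [0.2038, -0.4838, 0.3116]
tcp_rot: [[-0.007, 1.0, 0.0], [1.0, 0.007, -0.0], [-0.0, 0.0, -1.0]]
force: [0.4, 0.2, -0.4]
gripper_width: 0.992
```

```bash
python3 -m creep '[[4,2,0,0,0,0,8.5],[4,2,0,0,0,0,8.5],[4,2,0,0,0,0,8.5],[4,2,0,0,0,0,8.5],[4,2,0,0,0,0,8.5],[4,2,0,0,0,0,8.5],[4,2,0,0,0,0,8.5],[4,2,0,0,0,0,8.5]]'; python3 -m creep '[[4,2.2,0,0,0,0,8.5],[4,2.2,0,0,0,0,8.5],[4,2,0,0,0,0,8.5],[4,2,0,0,0,0,8.5],[4,2,0,0,0,0,8.5],[3.3,2,0,0,0,0,8.5],[0,0,0,0,0,0,8.5],[0,0,0,0,0,0,8.5]]'
cat > snap.py <<'E'
import sys
from meas import *
n=sys.argv[1];cam=sys.argv[2] if len(sys.argv)>2 else 'wrist'
s=arm.get_state();i=info(cam);p,d=cams.camera(cam)
np.savez(f'{n}.npz',p=p,d=d);np.save(f'{n}_i.npy',i,allow_pickle=True);save(n,p)
print(s['time_s'],s['tool_pos'],s['gripper_width'])
E
python3 snap.py c1
```

```text
time_s: 2.95
tool_pos: [0.364, -0.162, 0.3113]
tcp_rot: [[-0.001, 1.0, 0.001], [1.0, 0.001, -0.0], [-0.0, 0.001, -1.0]]
force: [1.2, -1.1, -0.5]
gripper_width: 0.994
time_s: 3.75
tool_pos: [0.4874, 0.07, 0.3108]
tcp_rot: [[-0.003, 1.0, -0.001], [1.0, 0.003, -0.0], [-0.0, -0.001, -1.0]]
force: [0.5, -0.1, -0.7]
gripper_width: 0.995
3.75 [0.4874 0.07   0.3108] 0.9951064529492059
```

View pics/c1.png

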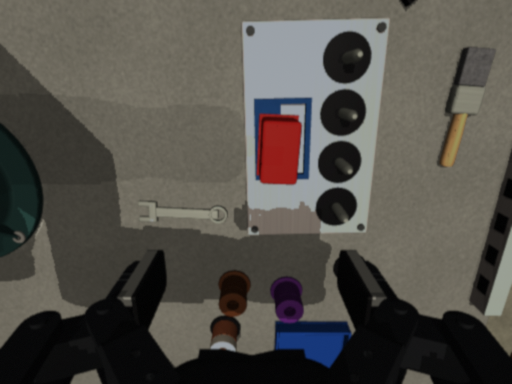

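```bash
cat > wm.py <<'E'
from meas import *
import sys
def load(n):
    f=np.load(f'{n}.npz');i=np.load(f'{n}_i.npy',allow_pickle=True).item()
    return f['p'].astype(int),f['d'],i,cloud('wrist',f['d'],i)
def rep(name,m,P,i,z,minA=12):
    for bl in blobs(m,minA):
        v,u=np.nonzero(bl);q=P[bl];q=q[~np.isnan(q).any(1)]
        pw=np.array([wz('wrist',(a,c),z,i)[:2] for a,c in zip(u,v)])
        print(name,len(pw),'uv',u.mean().round(1),v.mean().round(1),'medz',np.median(q[:,2]).round(4) if len(q) else None,'mean',pw.mean(0),rect(pw))
E
python3 - <<'E'
from wm import *
p,d,i,P=load('c1');Z=P[...,2];r,g,b=p[...,0],p[...,1],p[...,2];X,Y=P[...,0],P[...,1]
rep('cover',(r>120)&(g<60)&(Z>.084)&(Z<.11)&(Y>-.05),P,i,.092)
rep('jig',(Z>.012)&(Z<.032)&(X>.44)&(X<.72)&(Y>-.12)&(Y<.28)&(r>95)&(b>90),P,i,.02,200)
for k in range(4):
  pass
rep('spin',(Z>.055)&(Z<.09)&(X>.59)&(X<.66)&(Y>-.1)&(Y<.25),P,i,.07,3)
E
```

```text
cover 2217 uv 280.1 151.7 medz 0.0902 mean [0.5237 0.0732] (array([523.7,  71.8]), array([80.3, 46.7]), 87.86)
jig 17289 uv 308.4 115.6 medz 0.0183 mean [0.5704 0.1051] (array([575.4,  79.8]), array([197.9, 316.8]), 1.43)
jig 462 uv 296.9 125.9 medz 0.0183 mean [0.5542 0.0966] (array([549. ,  77.4]), array([ 33.5, 102.9]), 3.34)
spin 141 uv 356.2 54.3 medz 0.0666 mean [0.6151 0.1902] (array([615.3, 190.5]), array([16. , 13.5]), 0.11)
spin 115 uv 351.3 114.7 medz 0.0663 mean [0.617  0.1182] (array([616.6, 118.4]), array([15.8, 14. ]), 0.13)
spin 101 uv 347.1 168.1 medz 0.066 mean [0.6189 0.0464] (array([618.9,  46.5]), array([14.5, 14.2]), 0.15)
spin 96 uv 343.1 216.2 medz 0.0657 mean [ 0.6206 -0.0259] (array([620.6, -25.9]), array([14.5, 16.5]), 5.42)
```

```bash
python3 -m creep '[[0.15,1.2,2,0,0,2,8.5],[0,1.2,3.5,0,0,0,8.5],[0,1.26,3.5,0,0,0,8.5],[0,0,4,0,0,0,8.5],[0,0,4,0,0,0,8.5],[0,0,4,0,0,0,8.5],[0,0,4,0,0,0,8.5],[0,0,0,0,0,0,8.5]]'; python3 -m creep '[[0,0,0,0,0,0,8.5],[0,0,0,0,0,0,4],[0,0,0,0,0,0,4],[0,0,0,0,0,0,4],[0,0,0,0,0,0,4],[0,0,0,0,0,0,4],[0,0,0,0,0,0,4],[0,0,0,0,0,0,4]]' 40
```

```text
time_s: 4.6
tool_pos: [0.5207, 0.069, 0.0577]
tcp_rot: [[0.036, 0.999, -0.007], [0.999, -0.036, 0.0], [-0.0, -0.007, -1.0]]
force: [-0.4, -0.3, 1.4]
gripper_width: 0.994
time_s: 5.4
tool_pos: [0.525, 0.07, 0.0629]
tcp_rot: [[0.034, 0.999, 0.003], [0.999, -0.034, -0.0], [-0.0, 0.003, -1.0]]
force: [-2.6, -2.0, 13.8]
gripper_width: 0.56
```

```bash
python3 -m creep '[[0,0,-1,0,0,0,4],[0,0,-2,0,0,0,4],[0,0,-3,0,0,0,4],[0,0,-3,0,0,0,4],[-2,0.5,0,0,0,0,4],[-4,0.8,0,0,0,0,4],[-4,0.8,0,0,0,0,4],[-4,0.8,0,0,0,0,4]]'; python3 -m creep '[[-4,0.8,0,0,0,0,4],[-4,0.8,0,0,0,0,4],[-4,0.8,0,0,0,0,4],[-4,0.8,0,0,0,0,4],[-4,0.8,0,0,0,0,4],[-4,0.8,0,0,0,0,4],[-3,0.8,0,0,0,0,4],[-2,0.7,0,0,0,0,4]]'; python3 snap.py c2 scene; python3 snap.py c2w
```

```text
time_s: 6.2
tool_pos: [0.5484, -0.0722, 0.1522]
tcp_rot: [[0.033, 0.999, 0.001], [0.999, -0.033, -0.0], [-0.0, 0.001, -1.0]]
force: [0.1, 0.5, -1.6]
gripper_width: 0.557
time_s: 7.0
tool_pos: [0.6012, -0.3651, 0.1517]
tcp_rot: [[0.035, 0.999, 0.0], [0.999, -0.035, -0.0], [-0.0, 0.0, -1.0]]
force: [-0.0, 0.2, -1.7]
gripper_width: 0.555
7.0 [ 0.6012 -0.3651  0.1517] 0.554796458619761
7.05 [ 0.6016 -0.3671  0.1511] 0.5580614498254025
```

View pics/c2.png

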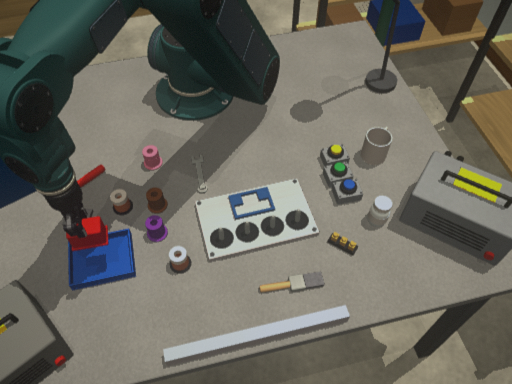

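View pics/c2w.png

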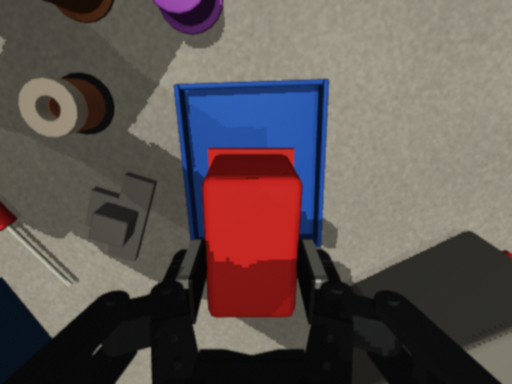

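```bash
python3 -m creep '[[0.3,0,3,0,0,0,4],[0,0,4,0,0,0,4],[0,0,2,0,0,0,4],[0,0,1,0,0,0,4],[0,0,0.8,0,0,0,4],[0,0,0.5,0,0,0,4],[0,0,0,0,0,0,4],[0,0,0,0,0,0,4]]'
```

```text
time_s: 7.9
tool_pos: [0.6018, -0.36, 0.039]
tcp_rot: [[0.034, 0.999, 0.001], [0.999, -0.034, -0.001], [-0.001, 0.001, -1.0]]
force: [0.3, 0.2, -1.4]
gripper_width: 0.558
```

```bash
python3 -m creep '[[0,0,0.2,0,0,0,4],[0,0,0,0,0,0,6.5],[0,0,0,0,0,0,6.5],[0,0,0,0,0,0,6.5],[0,0,0,0,0,0,6.5],[0,0,-2,0,0,0,6.5],[0,0,-4,0,0,0,6.5],[0,0,-4,0,0,0,6.5]]'; python3 -m creep '[[0,0,-4,0,0,0,8.5],[0,0,-4,0,0,0,8.5],[0,0,-3,0,0,0,8.5],[0,0,0,0,0,0,8.5]]';python3 snap.py c3 scene; python3 snap.py c3w
```

```text
time_s: 8.7
tool_pos: [0.6009, -0.3594, 0.1368]
tcp_rot: [[0.034, 0.999, -0.001], [0.999, -0.034, 0.001], [0.001, -0.001, -1.0]]
force: [-0.0, -0.6, 0.6]
gripper_width: 0.763
time_s: 9.1
tool_pos: [0.6024, -0.3605, 0.2504]
tcp_rot: [[0.034, 0.999, 0.005], [0.999, -0.034, -0.004], [-0.004, 0.005, -1.0]]
force: [1.1, 0.2, 0.7]
gripper_width: 0.993
9.1 [ 0.6024 -0.3605  0.2504] 0.993059881464714
9.15 [ 0.6021 -0.3603  0.2478] 0.9975592755476069
```

View pics/c3.png

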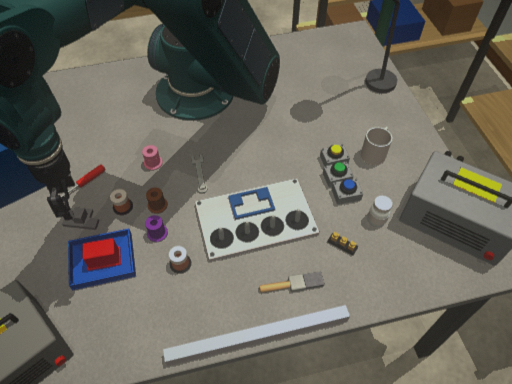

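View pics/c3w.png

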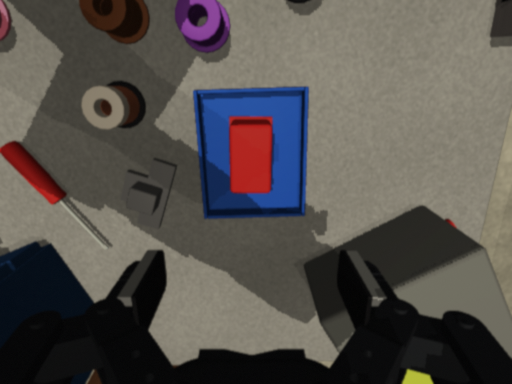

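Run:
```python
from wm import *
p,d,i,P=load('c3w');Z=P[...,2];r,g,b=p[...,0],p[...,1],p[...,2];X,Y=P[...,0],P[...,1]
E=i['extrinsics'];print('cam',-E[:3,:3].T@E[:3,3])
N=(Y<-.34)&(X>.39)&(X<.52)&(b-r<30)
rep('pole',N&(Z>.036)&(Z<.052),P,i,.044)
rep('plate',N&(Z>.008)&(Z<.052),P,i,.012)
rep('collar',(Z>.05)&(Z<.07)&(Y>-.34)&(Y<-.25)&(X<.5)&(abs(r-b)<45)&(X>.39),P,i,.06)
rep('cover',(r>90)&(g<60)&(Z>.055)&(Z<.08)&(X>.5),P,i,.067)
save('c3crop',p.astype(np.uint8),(60,60,220,250),4)
```

```text
cam [ 0.6047 -0.2761  0.413 ]
pole 638 uv 141.3 199.8 medz 0.0425 mean [ 0.4575 -0.4124] (array([ 457.7, -412.4]), array([32.3, 36.4]), 68.81)
plate 2279 uv 148.6 192.1 medz 0.0113 mean [ 0.4565 -0.4134] (array([ 451.8, -411.8]), array([100.6,  62.2]), 68.76)
collar 1350 uv 103.8 106.4 medz 0.0584 mean [ 0.4389 -0.2934] (array([ 439.1, -293.9]), array([46.6, 49.9]), 88.0)
cover 34 uv 200.1 7.5 medz 0.0581 mean [ 0.5567 -0.2015] (array([ 556.3, -201.6]), array([ 7.8, 24.3]), 47.03)
cover 21 uv 218.2 7.4 medz 0.0584 mean [ 0.5746 -0.202 ] (array([ 575. , -202.8]), array([ 2.4, 11.7]), 11.97)
cover 95 uv 196.2 30.2 medz 0.0583 mean [ 0.5508 -0.2217] (array([ 554.9, -220.3]), array([19.1, 39.2]), 88.03)
cover 2878 uv 250.2 157.2 medz 0.0653 mean [ 0.601 -0.356] (array([ 600.9, -357.4]), array([82.1, 48.3]), 87.85)
```

View pics/c3crop.png

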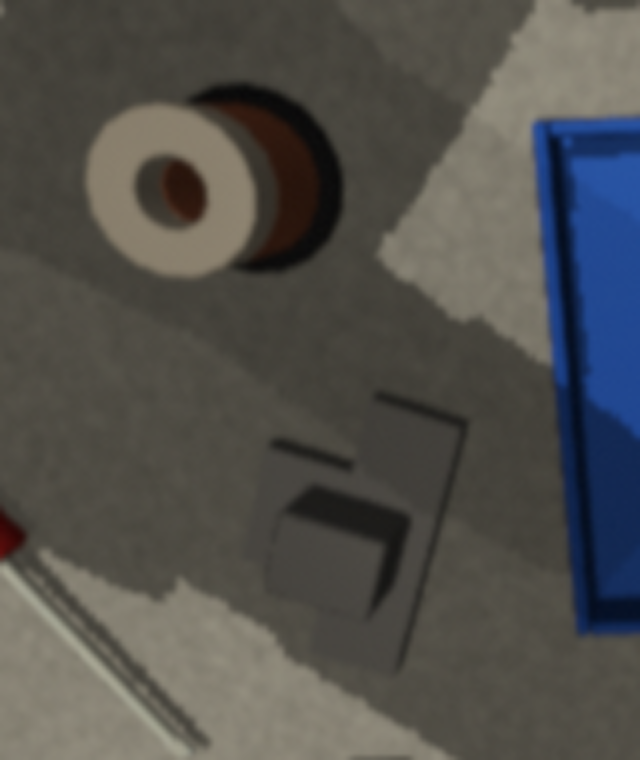

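```bash
python3 -m creep '[[-1.45,-3.55,0,0,0,0,8.5],[-1.45,-3.55,0,0,0,0,8.5],[-1.44,-3.55,0,0,0,0,8.5],[-1.44,-3.55,0,0,0,0,8.5],[0,0,0,0,0,6.4,8.5],[0,0,-0,0,0,6.4,8.5],[0,0,0,0,0,6.45,8.5],[0,0,0,0,0,0,8.5]]';python3 -m creep '[[0,0,0,0,0,0,8.5]]'; python3 snap.py c4;  python3 - <<'E'
from wm import *
p,d,i,P=load('c4');Z=P[...,2];r,g,b=p[...,0],p[...,1],p[...,2];X,Y=P[...,0],P[...,1]
N=(Y<-.34)&(X>.39)&(X<.52)&(b-r<30)
rep('pole',N&(Z>.034)&(Z<.052),P,i,.044)
rep('plate',N&(Z>.008)&(Z<.052),P,i,.012)
E
```

```text
time_s: 10.0
tool_pos: [0.457, -0.4123, 0.2448]
tcp_rot: [[0.363, 0.932, -0.001], [0.932, -0.363, 0.002], [0.001, -0.002, -1.0]]
force: [0.6, -0.3, -0.2]
gripper_width: 0.998
time_s: 10.1
tool_pos: [0.4573, -0.4124, 0.2452]
tcp_rot: [[0.359, 0.934, -0.001], [0.934, -0.359, 0.001], [0.001, -0.001, -1.0]]
force: [-0.1, 0.7, -0.5]
gripper_width: 0.997
10.1 [ 0.4573 -0.4124  0.2452] 0.9965318636322565
pole 690 uv 251.1 158.5 medz 0.0424 mean [ 0.456  -0.4131] (array([ 456.1, -412.7]), array([30.2, 34.9]), 68.99)
plate 2505 uv 252.2 152.6 medz 0.011 mean [ 0.4573 -0.4135] (array([ 451.2, -412.6]), array([98.8, 61.6]), 68.87)
```

View pics/c4.png

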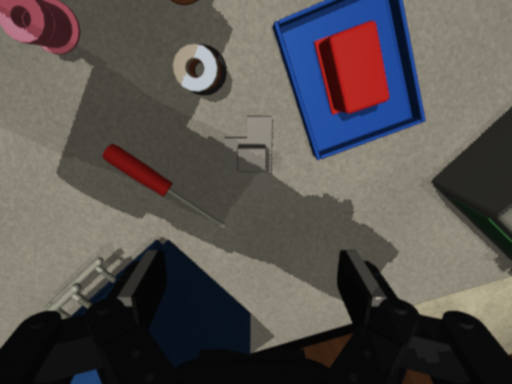

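Run:
```python
from wm import *
p,d,i,P=load('c4');Z=P[...,2];r,g,b=p[...,0],p[...,1],p[...,2]
m=(b>r+15)&(Z>.04)&(np.arange(512)[None,:]<260)&(np.arange(384)[:,None]>220)
q=P[m];D=np.hypot(q[:,0]-.457,q[:,1]+.412);k=D.argmin();print(q[k],D[k],q[:,2].max())
```

```text
[ 0.4597 -0.403   0.3419] 0.009376813818324095 0.3418634983739786
```

Run:
```python
from wm import *
p,d,i,P=load('c4');Z=P[...,2];r,g,b=p[...,0],p[...,1],p[...,2]
m=(b>r+15)&(Z>.04)&(Z<.3)&(np.arange(512)[None,:]<255)&(np.arange(384)[:,None]>235)
q=P[m];q=q[~np.isnan(q).any(1)];D=np.hypot(q[:,0]-.457,q[:,1]+.412);o=np.argsort(D)[:3000:500];print(q[o],D[o],np.percentile(q[:,2],[5,50,95]))
```

```text
[[ 0.4209 -0.3886  0.2821]
 [ 0.3014 -0.5235  0.1576]
 [ 0.3071 -0.5349  0.1528]
 [ 0.3103 -0.5432  0.1065]
 [ 0.3125 -0.55    0.0888]
 [ 0.314  -0.5564  0.1145]] [0.043  0.1914 0.1939 0.1968 0.1998 0.2032] [0.0458 0.0993 0.1982]
```

```bash
python3 -m creep '[[0,0,4,0,0,0,8.5],[0,0,4,0,0,0,8.5],[0,0,4,0,0,0,8.5],[0,0,4,0,0,0,8.5],[0,0,3,0,0,0,8.5],[0,0,1.9,0,0,0,8.5],[0,0,0.8,0,0,0,8.5],[0,0,0,0,0,0,8.5]]'; python3 -m creep '[[0,0,0.2,0,0,0,8.5],[0,0,0,0,0,0,2.5],[0,0,0,0,0,0,2.5],[0,0,0,0,0,0,2.5],[0,0,0,0,0,0,2.5],[0,0,0,0,0,0,2.5],[0,0,0,0,0,0,2.5],[0,0,0,0,0,0,2.5]]' 50
```

```text
time_s: 10.95
tool_pos: [0.4572, -0.4123, 0.0283]
tcp_rot: [[0.36, 0.933, -0.001], [0.933, -0.36, 0.001], [0.001, -0.001, -1.0]]
force: [0.5, 1.4, 0.6]
gripper_width: 0.996
time_s: 11.75
tool_pos: [0.4575, -0.4127, 0.027]
tcp_rot: [[0.362, 0.932, -0.0], [0.932, -0.362, 0.0], [0.0, -0.0, -1.0]]
force: [0.1, -0.6, -0.7]
gripper_width: 0.291
```

```bash
python3 snap.py c5; python3 snap.py c5s scene
```

```text
11.75 [ 0.4575 -0.4127  0.027 ] 0.29122935479075585
11.8 [ 0.4575 -0.4127  0.0271] 0.2914931747416641
```

View pics/c5.png

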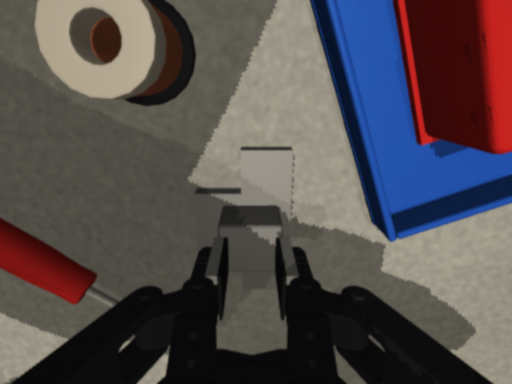

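View pics/c5s.png

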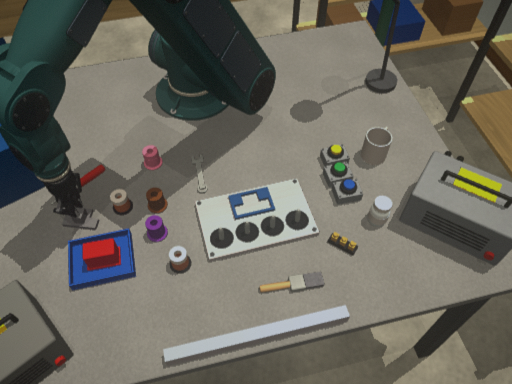

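```bash
python3 -m creep '[[0,0,0,0,0,0,1],[0,0,0,0,0,0,1],[0,0,0,0,0,0,1],[0,0,0,0,0,0,1]]' 50
```

```text
time_s: 12.25
tool_pos: [0.4575, -0.4127, 0.0271]
tcp_rot: [[0.362, 0.932, -0.0], [0.932, -0.362, 0.0], [0.0, -0.0, -1.0]]
force: [0.2, 0.0, -0.2]
gripper_width: 0.116
```

```bash
python3 snap.py c6
python3 - <<'E'
from wm import *
for n in('c4','c5','c6'):
    p,d,i,P=load(n);Z=P[...,2];r,g,b=p[...,0],p[...,1],p[...,2];X,Y=P[...,0],P[...,1]
    N=(Y<-.33)&(X>.39)&(X<.53)&(b-r<20)&(r-b<40)
    print(n);rep('pole',N&(Z>.034)&(Z<.048),P,i,.044,60)
    rep('plate',N&(Z>.006)&(Z<.048),P,i,.012,60)
E
```

```text
12.25 [ 0.4575 -0.4127  0.0271] 0.11640696017242425
c4
pole 690 uv 251.1 158.5 medz 0.0424 mean [ 0.456  -0.4131] (array([ 456.1, -412.7]), array([30.2, 34.9]), 68.99)
plate 2521 uv 252.0 152.5 medz 0.011 mean [ 0.4572 -0.4133] (array([ 451.2, -412.6]), array([98.8, 61.6]), 68.87)
c5
pole 2744 uv 250.9 242.4 medz 0.0424 mean [ 0.458  -0.4106] (array([ 457. , -411.6]), array([32.3, 34.9]), 68.79)
plate 8904 uv 250.4 214.6 medz 0.0111 mean [ 0.4581 -0.4087] (array([ 451.5, -412. ]), array([99.9, 61.5]), 68.81)
c6
pole 1898 uv 250.3 237.0 medz 0.0423 mean [ 0.4589 -0.4073] (array([ 457.1, -411.6]), array([32.3, 35.2]), 68.79)
plate 8034 uv 249.1 209.2 medz 0.011 mean [ 0.4587 -0.4047] (array([ 451.5, -412. ]), array([99.9, 61.5]), 68.89)
```

View pics/c6.png

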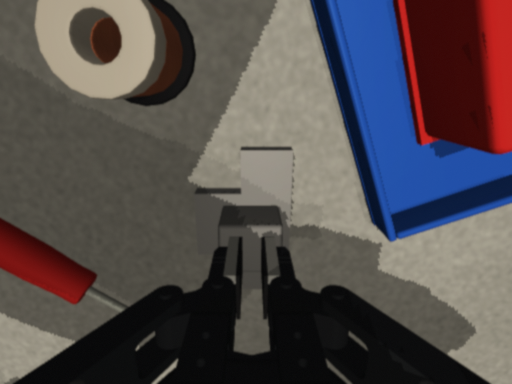

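Run:
```python
from wm import *
p,d,i,P=load('c6')
t=np.array([.4575,-.4127,.027]);print('tcp px',px('wrist',t,i),px('wrist',t+[0,0,-.008],i))
for uv in [(240,240),(265,240),(240,260),(240,290),(240,315),(252,210),(252,225),(252,245),(252,270),(252,300),(252,330)]:
    print(uv,P[uv[1],uv[0]])
save('c6crop',p.astype(np.uint8),(170,180,340,360),4)
f=np.load('c5s.npz');save('c5scrop',f['p'],(20,140,180,280),5)
```

```text
tcp px [251.518  232.1072] [251.5255 226.3061]
(240, 240) [ 0.4566 -0.3994  0.0592]
(265, 240) [ 0.4677 -0.405   0.0571]
(240, 260) [ 0.4567 -0.4008  0.0754]
(240, 290) [ 0.4526 -0.4116  0.081 ]
(240, 315) [ 0.4489 -0.4211  0.0848]
(252, 210) [ 0.4622 -0.4014  0.0217]
(252, 225) [ 0.4622 -0.4014  0.0427]
(252, 245) [ 0.4577 -0.413   0.0423]
(252, 270) [ 0.4518 -0.428   0.0424]
(252, 300) [ 0.4314 -0.481  -0.002 ]
(252, 330) [ 0.421  -0.5077 -0.0016]
```

View pics/c6crop.png

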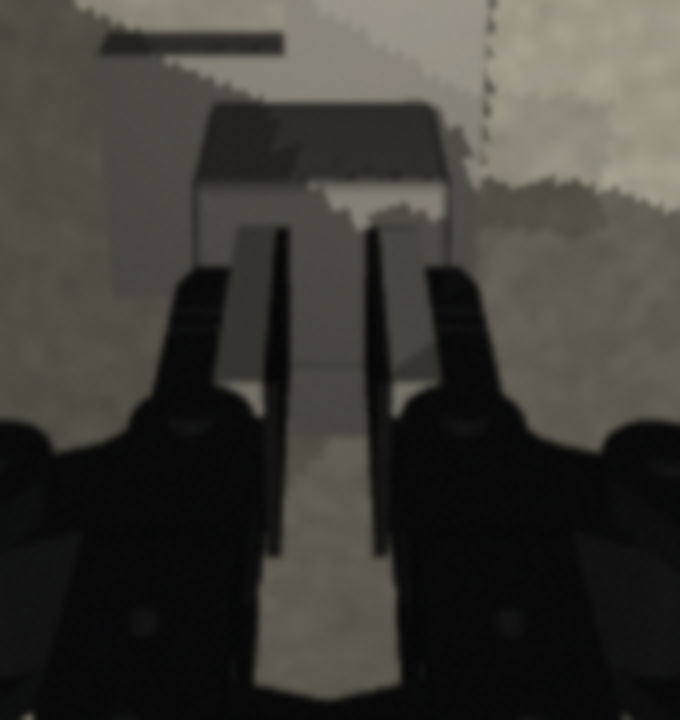

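View pics/c5scrop.png

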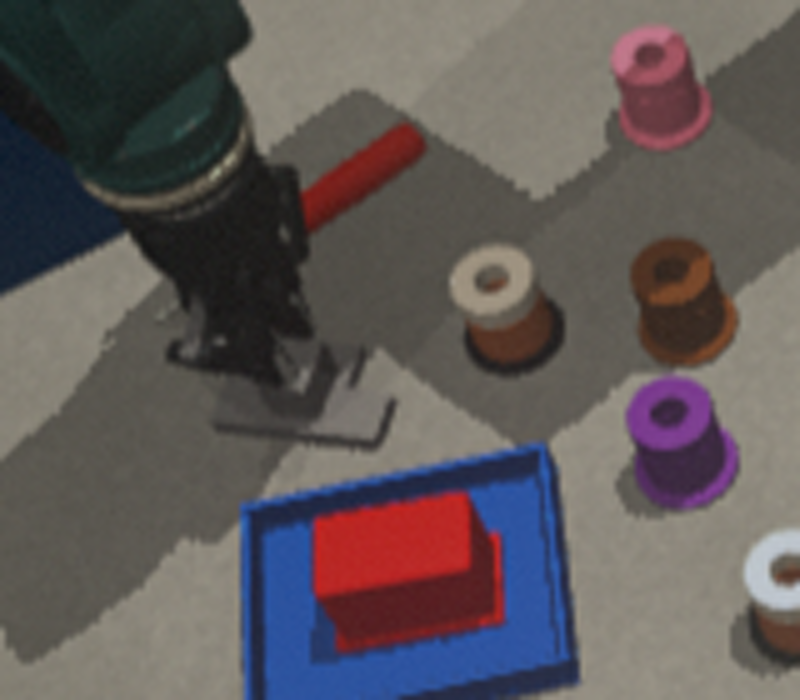

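```bash
python3 - <<'E'
from wm import *
for n,tz in (('c1',.3108),('c2w',.1511),('c3w',.2478),('c4',.2452),('c5',.027),('c6',.027)):
    p,d,i,P=load(n);E=i['extrinsics'];c=-E[:3,:3].T@E[:3,3]
    # finger px: depth<some
    m=(d>0)&(d<.22)
    m[:235]=False
    z=P[...,2][m]
    v,u=np.nonzero(m)
    k=np.argsort(z)[:int(len(z)*.02)+1]
    print(n,'cam z-tcp',(c[2]-tz).round(4),'low finger z-tcp',np.percentile(z,[0.5,2,5]).round(4)-tz, u[k][:3],v[k][:3])
E
python3 - <<'E'
from h import *
s=arm.get_state();print(s['qpos'],s['tau'])
E
```

```text
c1 cam z-tcp 0.1654 low finger z-tcp [0.0389 0.0442 0.052 ] [338 166 339] [262 273 259]
c2w cam z-tcp 0.1653 low finger z-tcp [0.0256 0.0265 0.027 ] [299 296 296] [235 286 285]
c3w cam z-tcp 0.1652 low finger z-tcp [0.0388 0.0442 0.052 ] [164 164 337] [253 254 272]
c4 cam z-tcp 0.1655 low finger z-tcp [0.0388 0.0442 0.052 ] [337 338 338] [272 264 262]
c5 cam z-tcp 0.1655 low finger z-tcp [-0.0294 -0.0289 -0.0285] [130 406 379] [236 239 238]
c6 cam z-tcp 0.1655 low finger z-tcp [-0.0294 -0.0289 -0.0285] [463 509 511] [235 240 235]
[-8.66155073e-01  5.19389571e-01 -1.45948765e-01  9.05477346e-01
  2.72383210e-05  1.07464798e+00] [-7.65544537e-04 -8.19416356e+01  3.37308919e+01  1.07525007e-03
 -3.24709990e-04 -2.57016671e-05]
```

Run:
```python
from wm import *
f=np.load('c5s.npz');i=info('scene')
p=cv2.resize(f['p'],None,fx=5,fy=5,interpolation=cv2.INTER_CUBIC)
for z,c in ((.027,(255,255,0)),(.019,(0,255,0)),(.057,(255,0,255))):
    u=px('scene',np.array([.4575,-.4127,z]),i);cv2.circle(p,tuple(int(a*5+2) for a in u),4,c,-1);print(z,u)
save('c5s2',p,(150,800,750,1250),1.3)
```

```text
0.027 [ 79.7978 215.9355]
0.019 [ 80.6566 217.4172]
0.057 [ 76.5012 210.2474]
```

View pics/c5s2.png

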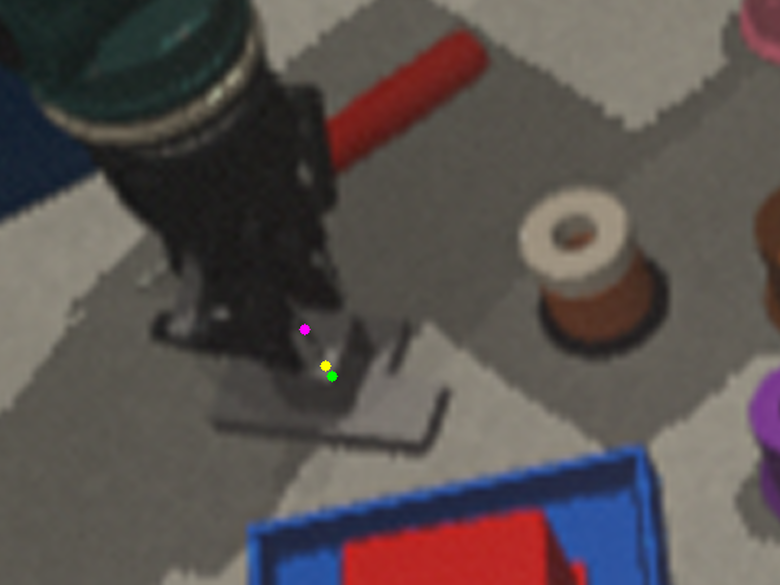

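```bash
python3 -m creep '[[0,0,-0.5,0,0,0,8.5],[0,0,0,0,0,0,8.5],[0,0,0,0,0,0,8.5],[0,0,0,0,0,0,8.5],[0,0,0,0,0,0,8.5],[0,0,1.5,0,0,0,8.5],[0,0,1,0,0,0,8.5],[0,0,0,0,0,0,8.5]]'; python3 snap.py c7; python3 -m creep '[[0,0,0,0,0,0,5],[0,0,0,0,0,0,5],[0,0,0,0,0,0,4.5],[0,0,0,0,0,0,2.5],[0,0,0,0,0,0,2.5],[0,0,0,0,0,0,2.5],[0,0,0,0,0,0,2.5],[0,0,0,0,0,0,2.5]]' 40;python3 snap.py c8
```

```text
time_s: 13.1
tool_pos: [0.4568, -0.4119, 0.0057]
tcp_rot: [[0.362, 0.932, -0.002], [0.932, -0.362, 0.002], [0.001, -0.002, -1.0]]
force: [-0.4, 0.4, 0.0]
gripper_width: 0.996
13.1 [ 0.4568 -0.4119  0.0057] 0.9964165662002635
time_s: 13.95
tool_pos: [0.4576, -0.4128, 0.0076]
tcp_rot: [[0.362, 0.932, 0.0], [0.932, -0.362, -0.0], [-0.0, 0.001, -1.0]]
force: [-1.1, 1.8, 6.8]
gripper_width: 0.408
13.95 [ 0.4576 -0.4128  0.0076] 0.40845973200092206
```

View pics/c8.png

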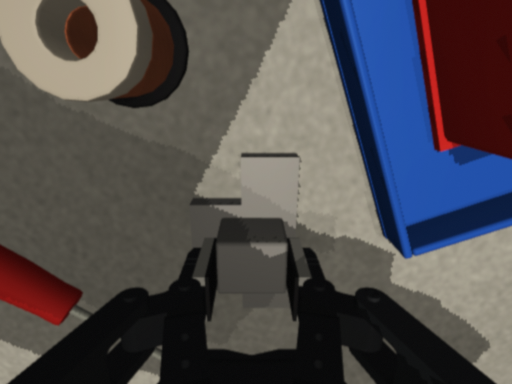

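```bash
python3 -m creep '[[0,0,0,0,0,0,6],[0,0,0,0,0,0,6],[0,0,0,0,0,0,6],[0,0,0.5,0,0,0,6],[0,0,0.5,0,0,0,6],[0,0,0,0,0,0,6],[0,0,0,0,0,0,2.5],[0,0,0,0,0,0,2.5]]'; python3 -m creep '[[0,0,0,0,0,0,2.5],[0,0,0,0,0,0,2.5],[0,0,0,0,0,0,2.5],[0,0,0,0,0,0,2.5],[0,0,0,0,0,0,2.5]]' 50; python3 snap.py c9;  python3 - <<'E'
from wm import *
p,d,i,P=load('c9')
save('c9crop',p.astype(np.uint8),(150,160,360,384),3.4)
for u in (205,210,215,288,293,298):
  print(u,[ (v,P[v,u].round(3).tolist()) for v in range(232,300,12)])
E
```

```text
time_s: 14.8
tool_pos: [0.4577, -0.4128, -0.0027]
tcp_rot: [[0.362, 0.932, 0.0], [0.932, -0.362, -0.0], [-0.0, 0.0, -1.0]]
force: [-0.2, -0.9, -4.2]
gripper_width: 0.415
time_s: 15.3
tool_pos: [0.4577, -0.4128, -0.0027]
tcp_rot: [[0.362, 0.932, 0.0], [0.932, -0.362, -0.0], [-0.0, 0.0, -1.0]]
force: [1.5, 0.0, 2.8]
gripper_width: 0.409
15.3 [ 0.4577 -0.4128 -0.0027] 0.4090353623069411
205 [(232, [0.436, -0.398, 0.009]), (244, [0.441, -0.394, 0.032]), (256, [0.442, -0.395, 0.042]), (268, [0.443, -0.395, 0.052]), (280, [0.444, -0.397, 0.058]), (292, [0.441, -0.402, 0.058])]
210 [(232, [0.438, -0.398, 0.01]), (244, [0.443, -0.395, 0.032]), (256, [0.444, -0.395, 0.043]), (268, [0.445, -0.396, 0.052]), (280, [0.444, -0.401, 0.054]), (292, [0.442, -0.405, 0.055])]
215 [(232, [0.441, -0.399, 0.011]), (244, [0.445, -0.396, 0.031]), (256, [0.446, -0.397, 0.041]), (268, [0.444, -0.403, 0.042]), (280, [0.441, -0.408, 0.042]), (292, [0.438, -0.415, 0.042])]
288 [(232, [0.479, -0.414, 0.01]), (244, [0.478, -0.409, 0.031]), (256, [0.477, -0.409, 0.042]), (268, [0.475, -0.415, 0.042]), (280, [0.473, -0.421, 0.041]), (292, [0.471, -0.427, 0.042])]
293 [(232, [0.482, -0.415, 0.01]), (244, [0.48, -0.41, 0.031]), (256, [0.479, -0.409, 0.043]), (268, [0.478, -0.409, 0.051]), (280, [0.476, -0.413, 0.054]), (292, [0.475, -0.418, 0.055])]
298 [(232, [0.484, -0.416, 0.01]), (244, [0.483, -0.41, 0.032]), (256, [0.481, -0.41, 0.043]), (268, [0.48, -0.409, 0.052]), (280, [0.479, -0.411, 0.058]), (292, [0.477, -0.417, 0.058])]
```

View pics/c9crop.png

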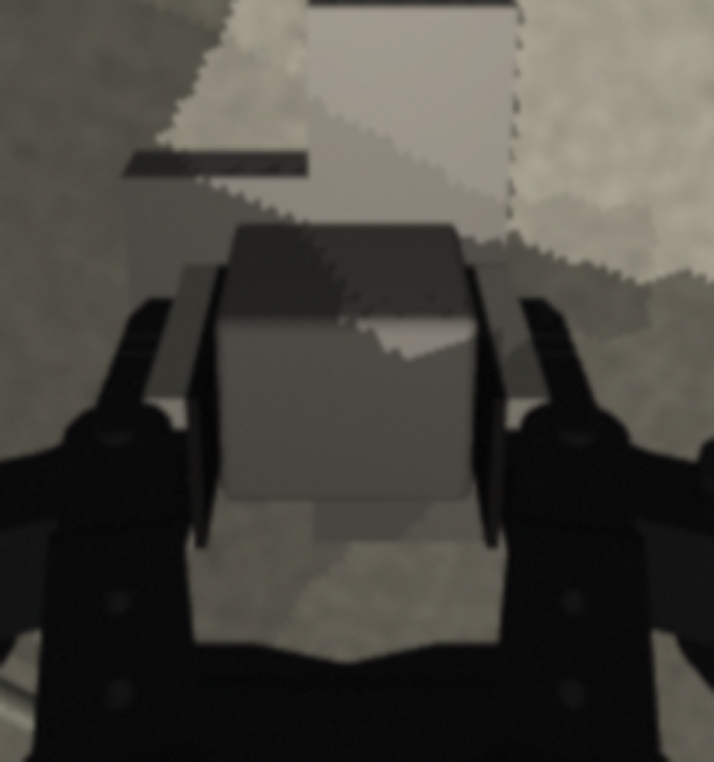

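```bash
python3 -m creep '[[0,0,-1,0,0,0,2.5],[0,0,-3,0,0,0,2.5],[0,0,-4,0,0,0,2.5],[0,0,-3,0,0,0,2.5],[0,0,0,0,0,-7.6,2.5],[0,0,0,0,0,-7.6,2.5],[0,0,0,0,0,-7.5,2.5],[0,0,0,0,0,0,2.5]]'; python3 -m creep '[[2,0.5,0,0,0,0,2.5],[3.5,0.8,0,0,0,0,2.5],[4,0.9,0,0,0,0,2.5],[4,0.9,0,0,0,0,2.5],[4,0.9,0,0,0,0,2.5],[4,0.9,0,0,0,0,2.5],[4,0.9,0,0,0,0,2.5],[4,0.9,0,0,0,0,2.5]]';python3 -m creep '[[4,0.9,0,0,0,0,2.5],[3,0.7,0,0,0,0,2.5],[1.6,0.5,0,0,0,0,2.5],[0,0,0,0,0,0,2.5],[0,0,0,0,0,0,2.5]]'; python3 snap.py d1
```

```text
time_s: 16.15
tool_pos: [0.4571, -0.4124, 0.1072]
tcp_rot: [[-0.028, 1.0, -0.001], [1.0, 0.028, 0.001], [0.001, -0.001, -1.0]]
force: [0.2, -0.2, -4.6]
gripper_width: 0.407
time_s: 16.95
tool_pos: [0.5163, -0.1137, 0.1072]
tcp_rot: [[-0.022, 1.0, -0.0], [1.0, 0.022, 0.0], [0.0, -0.0, -1.0]]
force: [1.3, -0.0, -4.1]
gripper_width: 0.409
time_s: 17.45
tool_pos: [0.535, -0.029, 0.1071]
tcp_rot: [[-0.025, 1.0, -0.0], [1.0, 0.025, -0.0], [-0.0, -0.0, -1.0]]
force: [-0.1, -0.3, -4.0]
gripper_width: 0.411
17.45 [ 0.535  -0.029   0.1071] 0.4109138605637685
```

View pics/d1.png

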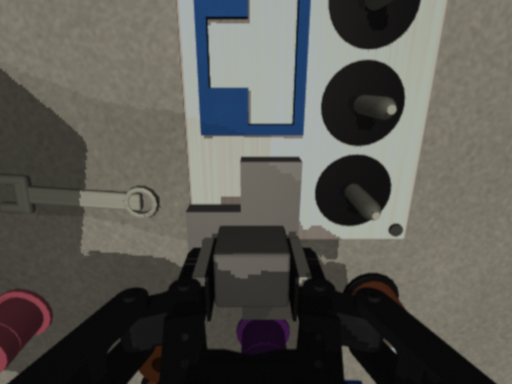

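Run:
```python
from wm import *
p,d,i,P=load('d1');r,g,b=p[...,0],p[...,1],p[...,2]
m=(b-r>40)&(np.arange(384)[:,None]<160)
m=m&(np.arange(512)[None,:]>150)&(np.arange(512)[None,:]<330)
L=[];R=[]
for v in range(5,128):
    u=np.nonzero(m[v])[0];L.append(wz('wrist',(u.min()-.5,v),.03,i));R.append(wz('wrist',(u.max()+.5,v),.03,i))
B=[]
for u in range(208,300):
    v=np.nonzero(m[:,u])[0];B.append(wz('wrist',(u,v.max()+.5),.03,i))
L,R,B=map(np.array,(L,R,B))
fl=np.polyfit(L[:,1],L[:,0],1);fr=np.polyfit(R[:,1],R[:,0],1);fb=np.polyfit(B[:,0],B[:,1],1)
print('angles deg',-np.degrees(fl[0]),-np.degrees(fr[0]),np.degrees(fb[0]))
y0=.06
print('left x',np.polyval(fl,y0),'right',np.polyval(fr,y0),'width',np.polyval(fr,y0)-np.polyval(fl,y0),'bottom y at x=.53',np.polyval(fb,.53))
Z=P[...,2]
print('wall z',np.nanmedian(Z[20:60,200:206]),'floor z',np.nanmedian(Z[30:70,215:240]),'deck',np.nanmedian(Z[150:180,210:230]))
a=np.radians(1.45);ex=np.array([np.cos(a),np.sin(a)]);ey=np.array([-ex[1],ex[0]])
# solve pocket from constraints
xl=np.array([np.polyval(fl,y0),y0]);xr=np.array([np.polyval(fr,y0),y0]);bb=np.array([.53,np.polyval(fb,.53)])
sx=((xl@ex+.04)+(xr@ex-.042))/2;sy=bb@ey+.06
print('pocket est',sx*ex+sy*ey)
# held yoke: pole top outline, plate at z
zo=arm.get_state()['tool_pos'][2]+.0027
N=(Z>zo+.025)&(Z<zo+.05)&(abs(r-b)<30)&(abs(np.arange(512)[None,:]-251)<60)&(np.arange(384)[:,None]<320)
N2=(Z>zo+.034)&N
rep('pole',N2,P,i,zo+.044,60)
N3=(Z>zo+.003)&(Z<zo+.05)&(abs(r-b)<40)&(np.arange(384)[:,None]<230)&(np.arange(512)[None,:]>180)&(np.arange(512)[None,:]<310)
rep('plate',N3,P,i,zo+.012,60)
```

```text
angles deg 1.6942007483572614 1.3807857663168992 1.4008555510839626
left x 0.49237449420498447 right 0.5733433311647842 width 0.08096883695979973 bottom y at x=.53 0.017939407280918494
wall z 0.02862320140265704 floor z 0.01847190124943525 deck 0.018592018766756598
pocket est [0.5314 0.078 ]
pole 5555 uv 251.3 273.0 medz 0.1522 mean [ 0.5349 -0.0262] (array([534.8, -27.7]), array([53.7, 33.2]), 1.47)
plate 5561 uv 257.3 198.7 medz 0.1203 mean [ 0.5373 -0.0021] (array([529.4,   0.1]), array([61.5, 39.8]), 1.44)
```

```bash
python3 -m creep '[[2,0.1,0,0,0,0,2.5],[3,0.2,0,0,0,0,2.5],[3,0.2,0,0,0,0,2.5],[2,0.04,0,0,0,0,2.5],[0.76,0,2,0,0,0,2.5],[0,0,2,0,0,0,2.5],[0,0,2,0,0,0,2.5],[0,0,0,0,0,0,2.5]]'; python3 -m creep '[[0,0,0,0,0,0,2.5]]'; python3 snap.py d2
```

```text
time_s: 18.3
tool_pos: [0.5364, 0.0774, 0.0451]
tcp_rot: [[-0.024, 1.0, -0.004], [1.0, 0.024, -0.0], [0.0, -0.004, -1.0]]
force: [0.5, -0.2, -4.3]
gripper_width: 0.407
time_s: 18.4
tool_pos: [0.538, 0.0775, 0.0475]
tcp_rot: [[-0.025, 1.0, -0.0], [1.0, 0.025, -0.0], [-0.0, -0.0, -1.0]]
force: [-0.1, 0.5, -4.5]
gripper_width: 0.407
18.4 [0.538  0.0775 0.0475] 0.4066612351449991
```

View pics/d2.png

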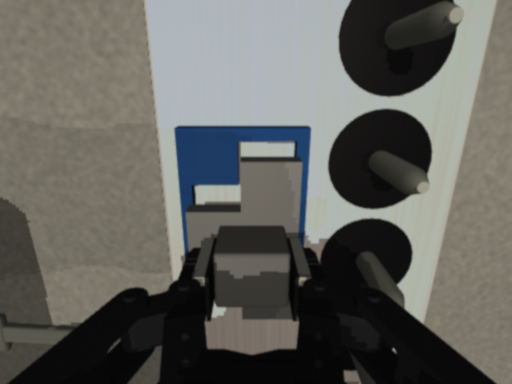

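```bash
python3 -m creep '[[0.12,-0.03,0.5,0,0,0,2.5],[0,0,0.5,0,0,0,2.5],[0,0,0.5,0,0,0,2.5],[0,0,0.5,0,0,0,2.5],[0,0,0.4,0,0,0,2.5],[0,0,0.3,0,0,0,2.5],[0,0,0.2,0,0,0,2.5],[0,0,0,0,0,0,2.5]]'; python3 -m creep '[[0,0,0.1,0,0,0,2.5],[0,0,0,0,0,0,2.5]]'; python3 snap.py d3
```

```text
time_s: 19.25
tool_pos: [0.5376, 0.0793, 0.0178]
tcp_rot: [[-0.026, 1.0, -0.0], [1.0, 0.026, -0.0], [0.0, -0.0, -1.0]]
force: [-0.4, -0.6, -4.0]
gripper_width: 0.41
time_s: 19.45
tool_pos: [0.5379, 0.0794, 0.0173]
tcp_rot: [[-0.026, 1.0, 0.0], [1.0, 0.026, -0.0], [-0.0, 0.0, -1.0]]
force: [-0.1, 0.4, -2.1]
gripper_width: 0.413
19.45 [0.5379 0.0794 0.0173] 0.41312475912601115
```

View pics/d3.png

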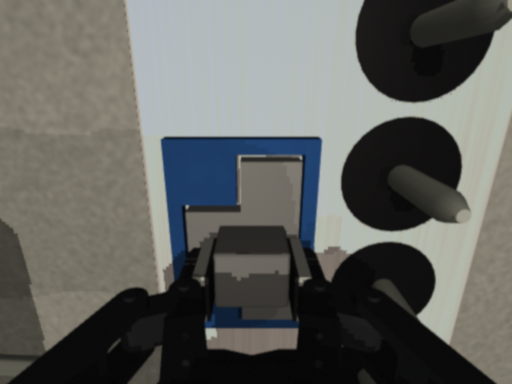

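Seated inside the walls with visible gaps on the sides. Release and rise.

```bash
python3 -m creep '[[0,0,0,0,0,0,5],[0,0,0,0,0,0,5],[0,0,0,0,0,0,5],[0,0,-1,0,0,0,5],[0,0,-3,0,0,0,5],[0,0,-4,0,0,0,8.5],[0,0,-4,0,0,0,8.5],[0,0,-3,0,0,0,8.5]]'; python3 -m creep '[[-4,0,0,0,0,0,8.5],[-4,0,0,0,0,0,8.5],[0,0,0,0,0,0,8.5],[0,0,0,0,0,0,8.5]]'; python3 snap.py d4
python3 - <<'E'
from wm import *
p,d,i,P=load('d4');Z=P[...,2];r,g,b=p[...,0],p[...,1],p[...,2];X,Y=P[...,0],P[...,1]
N=(X>.48)&(X<.58)&(Y>.01)&(Y<.15)&(b-r<25)&(r-b<40)
rep('pole',N&(Z>.056)&(Z<.072),P,i,.064,60)
rep('plate',N&(Z>.0255)&(Z<.036),P,i,.032,60)
print(np.nanmedian(Z[N&(Z>.0255)&(Z<.036)]),np.nanmedian(Z[N&(Z>.056)&(Z<.072)]))
rep('spin',(Z>.068)&(Z<.09)&(X>.59)&(X<.66)&(Y>-.1)&(Y<.25),P,i,.074,3)
E
```

```text
time_s: 20.3
tool_pos: [0.5381, 0.0794, 0.1704]
tcp_rot: [[-0.026, 1.0, 0.003], [1.0, 0.026, -0.0], [-0.0, 0.003, -1.0]]
force: [0.7, -0.5, 0.3]
gripper_width: 0.993
time_s: 20.7
tool_pos: [0.5398, -0.0012, 0.1677]
tcp_rot: [[-0.025, 1.0, 0.0], [1.0, 0.025, 0.0], [0.0, 0.0, -1.0]]
force: [-0.3, 0.4, 0.2]
gripper_width: 0.996
20.7 [ 0.5398 -0.0012  0.1677] 0.9958271759704415
pole 1500 uv 251.6 92.5 medz 0.0624 mean [0.538  0.0771] (array([537.9,  76.9]), array([35.2, 28.1]), 1.37)
plate 3799 uv 253.2 87.8 medz 0.0305 mean [0.5394 0.0797] (array([532.9,  76.2]), array([61.7, 99.5]), 1.43)
0.03045527657159247 0.06243832498683951
spin 129 uv 357.3 42.2 medz 0.0712 mean [0.6188 0.1163] (array([618.5, 116. ]), array([9.3, 9.1]), 1.36)
spin 99 uv 347.9 136.0 medz 0.0711 mean [0.6206 0.0441] (array([620.4,  44. ]), array([9.1, 9.4]), 73.66)
spin 78 uv 339.8 214.3 medz 0.0709 mean [ 0.6224 -0.0282] (array([622., -28.]), array([ 8.3, 10.3]), 7.03)
```

View pics/d4.png

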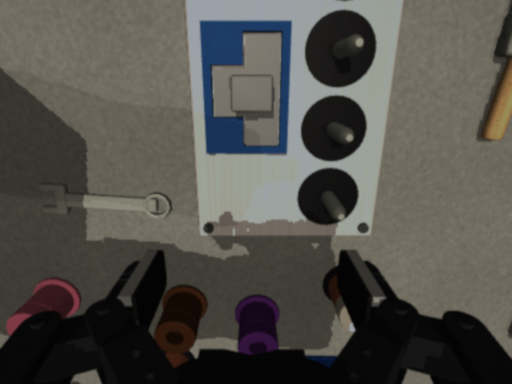

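```bash
python3 -m creep '[[-3.9,3,-1,0,0,0,8.5],[-4,3,-2,0,0,0,8.5],[-4,3,-2,0,0,0,8.5],[-4,3.1,0,0,0,0,8.5],[0,0,0,0,0,0,8.5],[0,0,0,0,0,0,8.5]]'; python3 snap.py e1
python3 - <<'E'
from wm import *
p,d,i,P=load('e1');Z=P[...,2];r,g,b=p[...,0],p[...,1],p[...,2];X,Y=P[...,0],P[...,1]
rep('collar',(Z>.05)&(Z<.07)&(X>.62)&(Y<-.1)&(abs(r-b)<45),P,i,.06,40)
E
```

```text
time_s: 21.35
tool_pos: [0.6603, -0.1497, 0.2133]
tcp_rot: [[-0.026, 1.0, -0.001], [1.0, 0.026, 0.001], [0.001, -0.001, -1.0]]
force: [-0.3, 1.3, 0.4]
gripper_width: 0.994
21.35 [ 0.6603 -0.1497  0.2133] 0.9935577205800235
collar 1267 uv 255.9 171.7 medz 0.0583 mean [ 0.665  -0.1542] (array([ 664.9, -154.5]), array([46.9, 48. ]), 20.14)
collar 50 uv 220.6 298.7 medz 0.0565 mean [ 0.6254 -0.3218] (array([ 624. , -328.5]), array([36.9,  6.3]), 89.67)
```

View pics/e1.png

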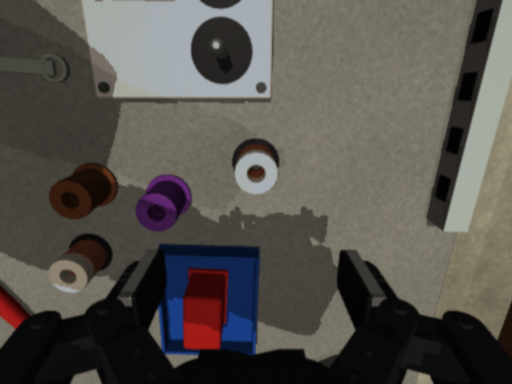

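```bash
python3 -m creep '[[-0.5,0.46,3,0,0,0,8.5],[0,0,4,0,0,0,8.5],[0,0,4,0,0,0,8.5],[0,0,4,0,0,0,8.5],[0,0,3,0,0,0,8.5],[0,0,1.9,0,0,0,8.5],[0,0,0.9,0,0,0,8.5],[0,0,0,0,0,0,8.5]]'; python3 snap.py e2;  python3 -m creep '[[0,0,0,0,0,0,6],[0,0,0,0,0,0,4],[0,0,0,0,0,0,3.8],[0,0,0,0,0,0,3.8],[0,0,0,0,0,0,3.8],[0,0,0,0,0,0,3.8],[0,0,0,0,0,0,3.8],[0,0,0,0,0,0,3.8]]' 40;python3 snap.py e3
```

```text
time_s: 22.2
tool_pos: [0.664, -0.1536, 0.006]
tcp_rot: [[-0.027, 1.0, -0.001], [1.0, 0.027, 0.001], [0.001, -0.001, -1.0]]
force: [-0.5, -0.3, 1.2]
gripper_width: 0.996
22.2 [ 0.664  -0.1536  0.006 ] 0.996437008860268
time_s: 23.05
tool_pos: [0.6653, -0.1552, 0.0075]
tcp_rot: [[-0.026, 1.0, 0.002], [1.0, 0.026, -0.0], [-0.0, 0.002, -1.0]]
force: [-1.8, 1.2, 9.3]
gripper_width: 0.55
23.05 [ 0.6653 -0.1552  0.0075] 0.5500429265250584
```

View pics/e3.png

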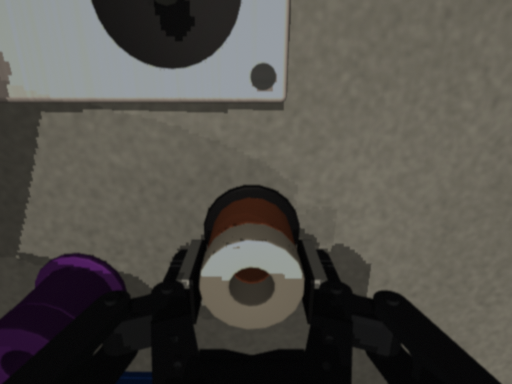

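```bash
cat > ring.py <<'E'
from wm import *
def ring(n,zt,cx=251,half=70,r0=200):
    # fit bore rim ellipse: bright collar hole; and outer collar outline at plane zt
    p,d,i,P=load(n);Z=P[...,2];r,g,b=p[...,0],p[...,1],p[...,2]
    m=(Z>zt-.006)&(Z<zt+.004)&(abs(r-b)<50)&(r>50)
    m[:,:cx-half]=0;m[:,cx+half:]=0;m[:r0]=0
    rep('collar',m,P,i,zt,200)
    bl=max(blobs(m,200),key=lambda k:k.sum())
    c,h=cv2.findContours(bl.astype(np.uint8),cv2.RETR_CCOMP,cv2.CHAIN_APPROX_NONE)
    for k in c:
        if len(k)<20: continue
        q=np.array([wz('wrist',a[0],zt,i)[:2] for a in k]);(x,y),R=cv2.minEnclosingCircle((q*1000).astype(np.float32))
        A=np.c_[2*q,np.ones(len(q))];s=np.linalg.lstsq(A,(q**2).sum(1),rcond=None)[0]
        print('  enc',x.__round__(1),y.__round__(1),round(R,1),'lsq',s[:2],np.sqrt(s[2]+s[0]**2+s[1]**2))
E
python3 -c "
from ring import *
ring('e3',.06)"
```

```text
collar 6635 uv 251.4 281.0 medz 0.0584 mean [ 0.6652 -0.1526] (array([ 665.1, -153.7]), array([46.2, 48.8]), 1.23)
  enc 665.2 -153.6 24.5 lsq [ 0.6652 -0.1537] 0.023610696376686932
  enc 665.2 -154.3 10.1 lsq [ 0.6652 -0.1534] 0.00928499187370163
```

Run:
```python
from wm import *
for n in('c1','d1','d4','e1'):
    p,d,i,P=load(n);Z=P[...,2];X,Y=P[...,0],P[...,1];s=p.sum(2)
    m=(s<200)&(X>.57)&(X<.68)&(Y>-.08)&(Y<.25)&(Z>.01)&(Z<.08)
    m[:2]=0
    print(n)
    for bl in blobs(m,300):
        c,_=cv2.findContours(bl.astype(np.uint8),cv2.RETR_EXTERNAL,cv2.CHAIN_APPROX_NONE)
        k=max(c,key=len)
        h=cv2.convexHull(k)[:,0]
        full=h[:,1].min()>3
        q=np.array([wz('wrist',a,.02,i)[:2] for a in k[:,0]])
        # robust circle fit
        for _ in range(5):
            A=np.c_[2*q,np.ones(len(q))];S=np.linalg.lstsq(A,(q**2).sum(1),rcond=None)[0];R=np.sqrt(S[2]+S[0]**2+S[1]**2)
            e=abs(np.hypot(*(q-S[:2]).T)-R);q=q[e<max(2*np.median(e),.0008)]
        print(S[:2],R,len(q),'full' if full else 'cut')
```

```text
c1
[0.6182 0.1905] 0.03182847247098357 135 full
[0.6198 0.1167] 0.03165927655687477 125 full
[0.6218 0.043 ] 0.03169972435377194 108 full
[ 0.6232 -0.0309] 0.03163844043420508 85 full
d1
[0.62   0.1133] 0.029789026150148865 70 cut
[0.622  0.0428] 0.03236432274457547 234 full
[ 0.6237 -0.0308] 0.03219204739834462 164 full
d4
[0.6202 0.1166] 0.032302358491418375 205 full
[0.622  0.0429] 0.032208917153559675 180 full
[ 0.6238 -0.031 ] 0.03215857130369161 130 full
e1
[ 0.6242 -0.0313] 0.0318687990065506 177 full
```

```bash
python3 -m creep '[[0,0,-1,0,0,0,3.8],[0,0,-3,0,0,0,3.8],[0,0,-4,0,0,0,3.8],[0,0,-2,0,0,0,3.8],[3,-1,0,0,0,0,3.8],[4,-1.2,0,0,0,0,3.8],[4,-1.2,0,0,0,0,3.8],[1.45,-0.39,0,0,0,0,3.8]]'; python3 -m creep '[[0,0,0,0,0,0,3.8],[0,0,0,0,0,0,3.8]]'; python3 snap.py e4; python3 snap.py e4s scene
python3 - <<'E'
from ring import *
s=arm.get_state();print(s['tool_pos'])
ring('e4',s['tool_pos'][2]-.0065+.06)
f=np.load('e4s.npz');save('e4sc',f['p'],(170,140,340,290),4.5)
E
```

```text
time_s: 23.9
tool_pos: [0.6223, -0.0286, 0.1072]
tcp_rot: [[-0.028, 1.0, -0.0], [1.0, 0.028, 0.001], [0.001, -0.0, -1.0]]
force: [0.2, -0.2, -1.9]
gripper_width: 0.55
time_s: 24.1
tool_pos: [0.6241, -0.0321, 0.1066]
tcp_rot: [[-0.026, 1.0, 0.001], [1.0, 0.026, -0.0], [-0.0, 0.001, -1.0]]
force: [0.2, -0.8, -0.6]
gripper_width: 0.549
24.1 [ 0.6241 -0.0321  0.1066] 0.5492468400419009
24.15 [ 0.6241 -0.0325  0.1064] 0.5451751830721588
[ 0.6241 -0.0328  0.1063]
collar 6596 uv 251.5 281.2 medz 0.1576 mean [ 0.624  -0.0293] (array([623.9, -30.4]), array([46.2, 47.9]), 17.03)
  enc 624.0 -30.2 24.3 lsq [ 0.624  -0.0303] 0.02340993779875994
  enc 623.9 -30.3 10.0 lsq [ 0.624  -0.0299] 0.009202899714392577
```

View pics/e4.png

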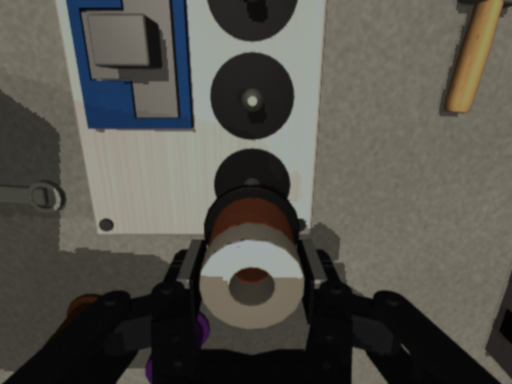

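View pics/e4sc.png

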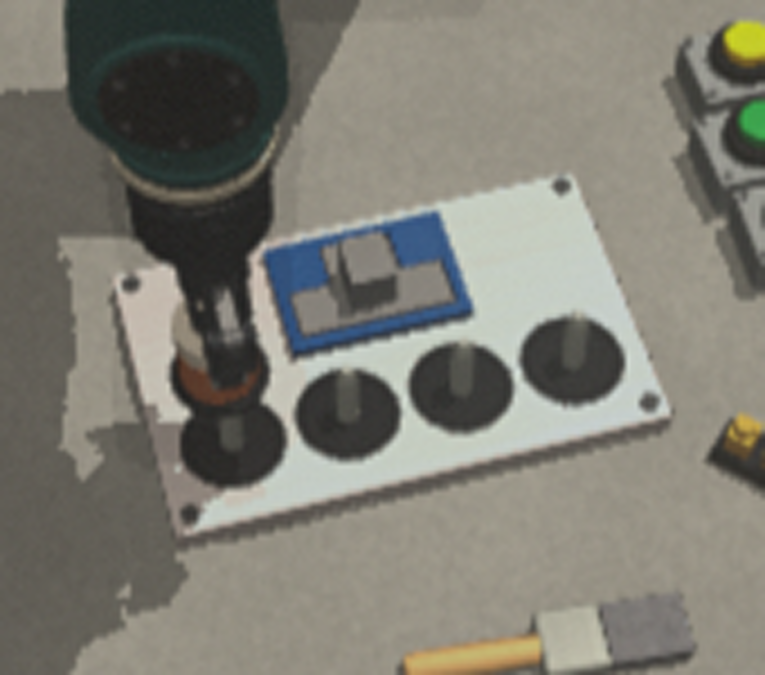

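```bash
python3 -m creep '[[0,0,0.8,0,0,0,3.8],[0,0,0.8,0,0,0,3.8],[0,0,0.8,0,0,0,3.8],[0,0,0.8,0,0,0,3.8],[0,0,0,0,0,0,3.8]]'; python3 -m creep '[[0,0,0.8,0,0,0,3.8],[0,0,0.8,0,0,0,3.8],[0,0,0.8,0,0,0,3.8],[0,0,0.8,0,0,0,3.8],[0,0,0.8,0,0,0,3.8],[0,0,0.5,0,0,0,3.8],[0,0,0,0,0,0,3.8],[0,0,0,0,0,0,3.8]]'
```

```text
time_s: 24.7
tool_pos: [0.6228, -0.0315, 0.0727]
tcp_rot: [[-0.026, 1.0, -0.002], [1.0, 0.026, 0.0], [0.0, -0.002, -1.0]]
force: [0.3, -1.0, -2.1]
gripper_width: 0.551
time_s: 25.5
tool_pos: [0.6237, -0.0316, 0.0293]
tcp_rot: [[-0.026, 1.0, 0.0], [1.0, 0.026, -0.0], [-0.0, 0.0, -1.0]]
force: [0.4, -0.0, -1.7]
gripper_width: 0.55
```

```bash
python3 -m creep '[[0,0,0.2,0,0,0,3.8],[0,0,0,0,0,0,5.8],[0,0,0,0,0,0,5.8],[0,0,0,0,0,0,5.8],[0,0,-1,0,0,0,5.8],[0,0,-3,0,0,0,5.8],[0,0,-4,0,0,0,8.5],[0,0,-4,0,0,0,8.5]]'; python3 -m creep '[[-3,0,-4,0,0,0,8.5],[-3,0,-2,0,0,0,8.5],[0,0,0,0,0,0,8.5]]'; python3 snap.py e5;python3 snap.py e5s scene
python3 - <<'E'
from ring import *
ring('e5',.08,251,110,0)
E
```

```text
time_s: 26.3
tool_pos: [0.6232, -0.0315, 0.1493]
tcp_rot: [[-0.026, 1.0, -0.0], [1.0, 0.026, 0.0], [0.0, -0.0, -1.0]]
force: [0.3, 0.6, -0.3]
gripper_width: 0.986
time_s: 26.6
tool_pos: [0.6264, -0.0947, 0.2109]
tcp_rot: [[-0.024, 1.0, 0.005], [1.0, 0.024, -0.002], [-0.002, 0.005, -1.0]]
force: [-0.7, 2.0, -1.1]
gripper_width: 0.998
26.6 [ 0.6264 -0.0947  0.2109] 0.9981856628082233
26.65 [ 0.6257 -0.093   0.209 ] 0.993761844756047
collar 1693 uv 249.7 108.6 medz 0.0784 mean [ 0.6238 -0.0319] (array([623.7, -32.3]), array([46.5, 46.7]), 1.28)
  enc 623.8 -32.4 23.8 lsq [ 0.6238 -0.0324] 0.023238854039455976
  enc 623.8 -32.3 10.5 lsq [ 0.6238 -0.0323] 0.01008606822999897
```

View pics/e5.png

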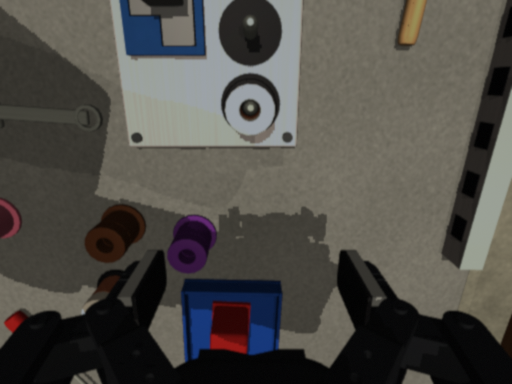

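View pics/e5s.png

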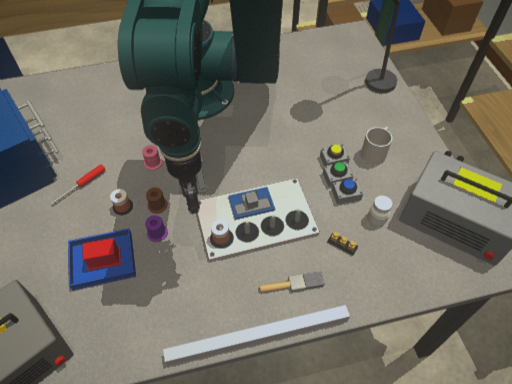

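```bash
python3 -m creep '[[-3.9,-3.9,0,0,0,0,8.5],[-3.9,-3.9,0,0,0,0,8.5],[-3.9,-3.9,0,0,0,0,8.5],[-3.9,-3.9,0,0,0,0,8.5],[-3.9,-3.7,0,0,0,0,8.5],[0,0,0,0,0,0,8.5],[0,0,0,0,0,0,8.5]]'; python3 snap.py f1
python3 - <<'E'
from ring import *
p,d,i,P=load('f1');Z=P[...,2];r,g,b=p[...,0],p[...,1],p[...,2]
ring('f1',.06,251,60,90)
E
```

```text
time_s: 27.4
tool_pos: [0.4534, -0.2734, 0.2067]
tcp_rot: [[-0.025, 1.0, -0.001], [1.0, 0.025, 0.001], [0.001, -0.001, -1.0]]
force: [0.8, -0.0, 0.8]
gripper_width: 0.996
27.4 [ 0.4534 -0.2734  0.2067] 0.9959362286348885
collar 1218 uv 235.6 185.7 medz 0.0583 mean [ 0.4365 -0.2924] (array([ 436.2, -292.6]), array([46.7, 46.6]), 1.42)
  enc 436.3 -292.8 24.1 lsq [ 0.4364 -0.2928] 0.023359802114952803
  enc 436.4 -292.8 10.6 lsq [ 0.4364 -0.2926] 0.010029480050009237
```

View pics/f1.png

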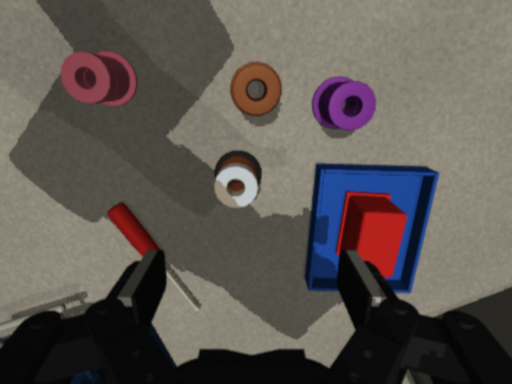

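```bash
python3 -m creep '[[-1,-0.9,3,0,0,0,8.5],[-1,-0.85,4,0,0,0,8.5],[0,0,4,0,0,0,8.5],[0,0,4,0,0,0,8.5],[0,0,2.5,0,0,0,8.5],[0,0,1.7,0,0,0,8.5],[0,0,0.9,0,0,0,8.5],[0,0,0,0,0,0,8.5]]';  python3 -m creep '[[0,0,0,0,0,0,6],[0,0,0,0,0,0,4],[0,0,0,0,0,0,3.8],[0,0,0,0,0,0,3.8],[0,0,0,0,0,0,3.8],[0,0,0,0,0,0,3.8],[0,0,0,0,0,0,3.8],[0,0,0,0,0,0,3.8]]' 40;python3 snap.py f3; python3 -c "
from ring import *
ring('f3',.06)"
```

```text
time_s: 28.25
tool_pos: [0.4373, -0.2928, 0.0053]
tcp_rot: [[-0.028, 1.0, -0.001], [1.0, 0.028, 0.001], [0.001, -0.001, -1.0]]
force: [-0.5, -0.8, 0.0]
gripper_width: 0.993
time_s: 29.05
tool_pos: [0.4377, -0.2945, 0.0073]
tcp_rot: [[-0.026, 1.0, 0.002], [1.0, 0.026, -0.001], [-0.001, 0.002, -1.0]]
force: [0.6, 2.3, 9.6]
gripper_width: 0.555
29.05 [ 0.4377 -0.2945  0.0073] 0.5551464372370472
collar 6833 uv 251.4 279.0 medz 0.0584 mean [ 0.4375 -0.2908] (array([ 437.8, -292.1]), array([48.4, 46.8]), 72.38)
  enc 437.5 -291.7 24.6 lsq [ 0.4375 -0.2919] 0.023657173151222205
  enc 437.5 -290.9 9.6 lsq [ 0.4375 -0.2913] 0.008969697751981755
```

View pics/f3.png

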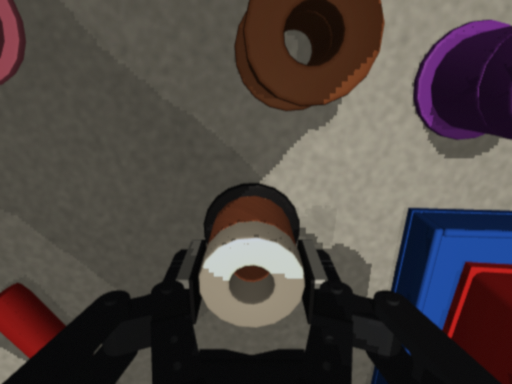

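```bash
python3 -m creep '[[0,0,-1,0,0,0,3.8],[0,0,-3,0,0,0,3.8],[0,0,-4,0,0,0,3.8],[0,0,-2.2,0,0,0,3.8],[3,1.4,0,0,0,0,3.8],[4,2,0,0,0,0,3.8],[4,2,0,0,0,0,3.8],[4,2,0,0,0,0,3.8]]'; python3 -m creep '[[4,2,0,0,0,0,3.8],[4,2,0,0,0,0,3.8],[4,2,0,0,0,0,3.8],[4,2,0,0,0,0,3.8],[4,2,0,0,0,0,3.8],[3.47,1.3,0,0,0,0,3.8],[2,0.6,0,0,0,0,3.8],[0,0,0,0,0,0,3.8]]';  python3 -m creep '[[0,0,0,0,0,0,3.8],[0,0,0,0,0,0,3.8]]'; python3 snap.py f4
```

```text
time_s: 29.9
tool_pos: [0.5076, -0.1409, 0.1092]
tcp_rot: [[-0.025, 1.0, 0.001], [1.0, 0.025, -0.0], [-0.0, 0.001, -1.0]]
force: [1.0, -0.2, -1.2]
gripper_width: 0.556
time_s: 30.7
tool_pos: [0.6198, 0.1179, 0.1087]
tcp_rot: [[-0.029, 1.0, 0.0], [1.0, 0.029, 0.0], [0.0, 0.0, -1.0]]
force: [-0.9, -0.6, -1.6]
gripper_width: 0.555
time_s: 30.9
tool_pos: [0.6192, 0.1146, 0.1086]
tcp_rot: [[-0.025, 1.0, 0.0], [1.0, 0.025, -0.0], [-0.0, 0.0, -1.0]]
force: [1.1, -0.6, -0.8]
gripper_width: 0.548
30.9 [0.6192 0.1146 0.1086] 0.5481687720970728
```

View pics/f4.png

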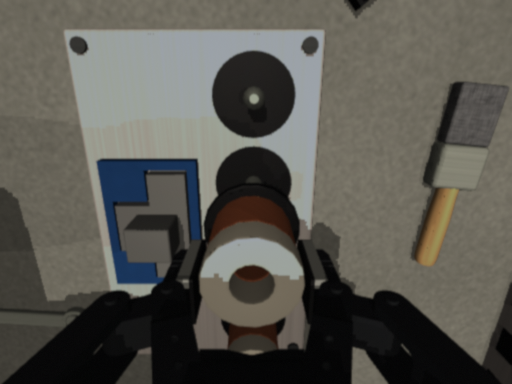

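Centred over spindle 3; nudge x +0.9 mm and lower.

```bash
python3 -m creep '[[0,0.09,0.8,0,0,0,3.8],[0,0,0.8,0,0,0,3.8],[0,0,0.8,0,0,0,3.8],[0,0,0.8,0,0,0,3.8],[0,0,0,0,0,0,3.8]]'; python3 -m creep '[[0,0,0.8,0,0,0,3.8],[0,0,0.8,0,0,0,3.8],[0,0,0.8,0,0,0,3.8],[0,0,0.8,0,0,0,3.8],[0,0,0.8,0,0,0,3.8],[0,0,0.7,0,0,0,3.8],[0,0,0,0,0,0,3.8],[0,0,0,0,0,0,3.8]]'
```

```text
time_s: 31.45
tool_pos: [0.6195, 0.1153, 0.0747]
tcp_rot: [[-0.026, 1.0, -0.002], [1.0, 0.026, -0.0], [-0.0, -0.002, -1.0]]
force: [-0.9, -0.8, -1.0]
gripper_width: 0.556
time_s: 32.25
tool_pos: [0.6203, 0.1154, 0.0292]
tcp_rot: [[-0.026, 1.0, -0.0], [1.0, 0.026, -0.0], [-0.0, -0.0, -1.0]]
force: [0.1, -0.4, -0.5]
gripper_width: 0.552
```

```bash
python3 -m creep '[[0,0,0.2,0,0,0,3.8],[0,0,0,0,0,0,5.8],[0,0,0,0,0,0,5.8],[0,0,0,0,0,0,5.8],[0,0,-1,0,0,0,5.8],[0,0,-3,0,0,0,5.8],[0,0,-4,0,0,0,8.5],[0,0,-4,0,0,0,8.5]]'; python3 -m creep '[[-3,0,-4,0,0,0,8.5],[-4,0,-4,0,0,0,8.5],[-4,-1,-2,0,0,0,8.5],[0,0,0,0,0,0,8.5],[0,0,0,0,0,0,8.5]]'; python3 snap.py g1;python3 snap.py g1s scene
python3 - <<'E'
from ring import *
p,d,i,P=load('g1');Z=P[...,2];r,g,b=p[...,0],p[...,1],p[...,2];X,Y=P[...,0],P[...,1]
rep('collar',(Z>.072)&(Z<.09)&(X>.59)&(abs(r-b)<50)&(r>50),P,i,.08,300)
N=(X>.48)&(X<.58)&(Y>.01)&(Y<.15)&(b-r<25)&(r-b<40)
rep('pole',N&(Z>.056)&(Z<.072),P,i,.064,60)
rep('plate',N&(Z>.0255)&(Z<.036),P,i,.032,60)
E
```

```text
time_s: 33.05
tool_pos: [0.6199, 0.1154, 0.1493]
tcp_rot: [[-0.026, 1.0, -0.0], [1.0, 0.026, 0.0], [0.0, -0.0, -1.0]]
force: [1.4, 0.5, 0.9]
gripper_width: 0.982
time_s: 33.55
tool_pos: [0.6131, 0.0092, 0.2435]
tcp_rot: [[-0.025, 1.0, 0.001], [1.0, 0.025, 0.0], [0.0, 0.001, -1.0]]
force: [0.4, -0.1, -0.5]
gripper_width: 0.993
33.55 [0.6131 0.0092 0.2435] 0.9930977765370667
33.6 [0.6129 0.01   0.2427] 0.9967035147520205
collar 1588 uv 261.2 61.4 medz 0.0784 mean [0.6203 0.1159] (array([620.3, 115.3]), array([46.7, 47. ]), 48.58)
collar 1086 uv 259.6 198.4 medz 0.0783 mean [ 0.6235 -0.0303] (array([623.4, -30.8]), array([47.1, 48.2]), 20.34)
pole 956 uv 184.8 98.9 medz 0.0624 mean [0.5389 0.0774] (array([538.9,  77.2]), array([36.4, 29.2]), 1.37)
plate 2403 uv 192.1 95.6 medz 0.0305 mean [0.5411 0.0793] (array([532.7,  76.6]), array([63.9, 98.9]), 1.37)
```

View pics/g1.png

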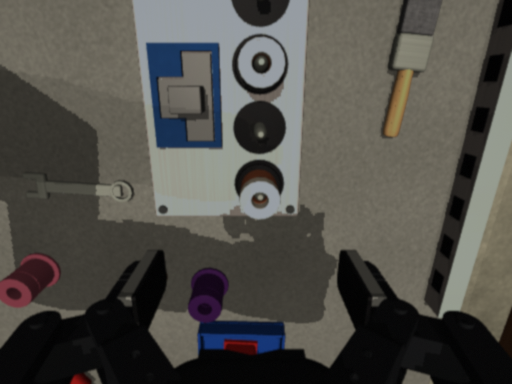

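View pics/g1s.png

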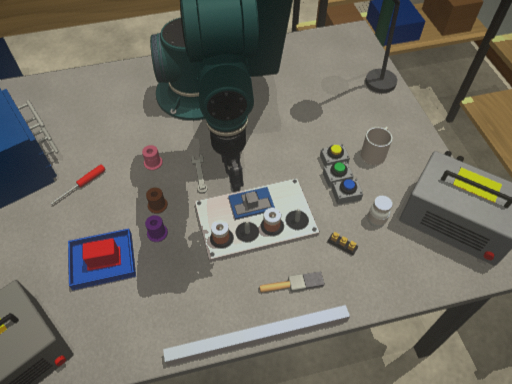

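```bash
python3 -m creep '[[3,-0.4,0,0,0,0,2],[4,-0.6,0,0,0,0,0],[4,-0.6,0,0,0,0,0],[4,-0.6,0,0,0,0,0],[4,-0.6,0,0,0,0,0],[4,-0.6,0,0,0,0,0],[4,-0.6,0,0,0,0,0],[4,-0.4,0,0,0,0,0]]'; python3 -m creep '[[3,-0.3,0,0,0,0,0],[1,0,0,0,0,0,0],[0,0,0,0,0,0,0],[0,0,0,0,0,0,0]]'; python3 snap.py b1
python3 - <<'E'
from wm import *
p,d,i,P=load('b1');Z=P[...,2];r,g,b=p[...,0],p[...,1],p[...,2];X,Y=P[...,0],P[...,1]
N=(Z>.05)&(Z<.066)&(Y>.3)&(Y<.42)
rep('blue',N&(b>r+50)&(b>g+30),P,i,.058,60)
rep('green',N&(g>r+50)&(g>b+20),P,i,.058,60)
rep('yel',N&(r>b+70)&(g>b+70),P,i,.058,60)
m=(d>0)&(d<.16)&(np.arange(512)[None,:]>225)&(np.arange(512)[None,:]<280)&(np.arange(384)[:,None]<300)
print('tip z rel tcp',np.percentile(Z[m],[.5,2,5])-arm.get_state()['tool_pos'][2])
E
```

```text
time_s: 34.45
tool_pos: [0.5594, 0.3213, 0.242]
tcp_rot: [[-0.028, 1.0, -0.001], [1.0, 0.028, -0.0], [-0.0, -0.001, -1.0]]
force: [-0.3, -0.5, -0.4]
gripper_width: 0.001
time_s: 34.85
tool_pos: [0.5568, 0.358, 0.2422]
tcp_rot: [[-0.026, 1.0, -0.001], [1.0, 0.026, -0.001], [-0.001, -0.001, -1.0]]
force: [-0.1, -0.1, -0.6]
gripper_width: -0.0
34.85 [0.5568 0.358  0.2422] -0.000361941989970235
blue 586 uv 252.4 153.3 medz 0.0563 mean [0.5574 0.3669] (array([557.5, 367.1]), array([31.6, 30.8]), 1.51)
green 558 uv 195.4 156.3 medz 0.0565 mean [0.4907 0.3616] (array([490.7, 361.5]), array([30.6, 30.8]), 63.42)
yel 592 uv 135.2 142.7 medz 0.0566 mean [0.4216 0.3758] (array([421.6, 375.7]), array([30.6, 31.6]), 62.97)
tip z rel tcp [0.0272 0.029  0.0312]
```

View pics/b1.png

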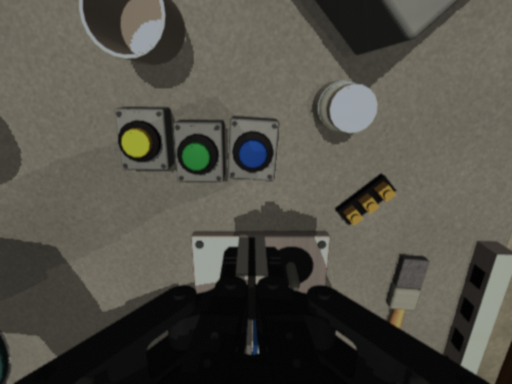

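```bash
python3 -m creep '[[0.8,0.05,3,0,0,0,0],[0,0,4,0,0,0,0],[0,0,4,0,0,0,0],[0,0,4,0,0,0,0],[0,0,3,0,0,0,0],[0,0,2,0,0,0,0],[0,0,0,0,0,0,0],[0,0,0,0,0,0,0]]'; python3 snap.py b2;python3 -m creep '[[0,0,0.4,0,0,0,0],[0,0,0.4,0,0,0,0],[0,0,0.3,0,0,0,0],[0,0,0,0,0,0,0]]'
```

```text
time_s: 35.7
tool_pos: [0.5577, 0.3657, 0.0434]
tcp_rot: [[-0.025, 1.0, 0.0], [1.0, 0.025, 0.0], [0.0, 0.0, -1.0]]
force: [0.3, -0.5, 0.9]
gripper_width: -0.001
35.7 [0.5577 0.3657 0.0434] -0.0006253957251177814
time_s: 36.15
tool_pos: [0.5574, 0.3665, 0.0314]
tcp_rot: [[-0.026, 1.0, 0.0], [1.0, 0.026, 0.0], [0.0, 0.0, -1.0]]
force: [0.7, -0.8, 2.5]
gripper_width: 0.004
```

View pics/b2.png

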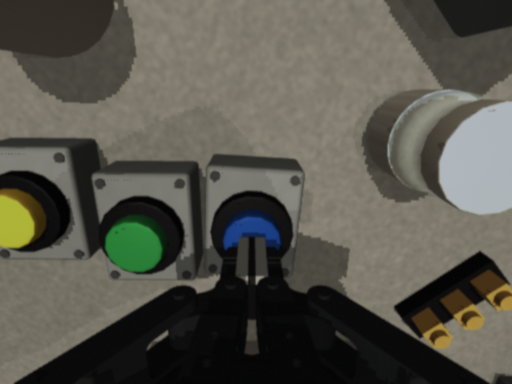

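```bash
python3 -m creep '[[0,0,0.2,0,0,0,0],[0,0,0.2,0,0,0,0],[0,0,0,0,0,0,0]]';python3 -m creep '[[0,0,0.2,0,0,0,0],[0,0,0,0,0,0,0]]';python3 -m creep '[[0,0,0.1,0,0,0,0],[0,0,0,0,0,0,0]]'
```

```text
time_s: 36.45
tool_pos: [0.5574, 0.3666, 0.0279]
tcp_rot: [[-0.026, 1.0, 0.001], [1.0, 0.026, 0.0], [0.0, 0.001, -1.0]]
force: [0.4, -0.6, 5.4]
gripper_width: -0.003
time_s: 36.65
tool_pos: [0.5576, 0.3666, 0.0274]
tcp_rot: [[-0.026, 1.0, 0.002], [1.0, 0.026, 0.001], [0.001, 0.002, -1.0]]
force: [-4.9, -4.6, 23.3]
gripper_width: -0.002
time_s: 36.85
tool_pos: [0.5577, 0.3667, 0.0272]
tcp_rot: [[-0.026, 1.0, 0.003], [1.0, 0.026, 0.001], [0.001, 0.003, -1.0]]
force: [-8.3, -6.0, 33.0]
gripper_width: -0.0
```

```bash
python3 -m creep '[[0,0,-1,0,0,0,0],[0,0,-3,0,0,0,0],[0,0,-3,0,0,0,0],[0.3,-3.4,0,0,0,0,0],[0.3,-3.4,0,0,0,0,0],[0.3,-3.4,0,0,0,0,0],[0.2,-3.4,0,0,0,0,0],[0,0,0,0,0,0,0]]'; python3 -m creep '[[0,0,3,0,0,0,0],[0,0,1.5,0,0,0,0],[0,0,0,0,0,0,0],[0,0,0,0,0,0,0]]'; python3 snap.py b3
```

```text
time_s: 37.65
tool_pos: [0.417, 0.3737, 0.0946]
tcp_rot: [[-0.028, 1.0, -0.002], [1.0, 0.028, -0.001], [-0.001, -0.002, -1.0]]
force: [-0.0, -0.0, 0.1]
gripper_width: 0.004
time_s: 38.05
tool_pos: [0.4213, 0.374, 0.0498]
tcp_rot: [[-0.026, 1.0, -0.0], [1.0, 0.026, -0.0], [-0.0, -0.0, -1.0]]
force: [0.2, 0.1, 1.2]
gripper_width: 0.001
38.05 [0.4213 0.374  0.0498] 0.0010914918113525945
```

View pics/b3.png

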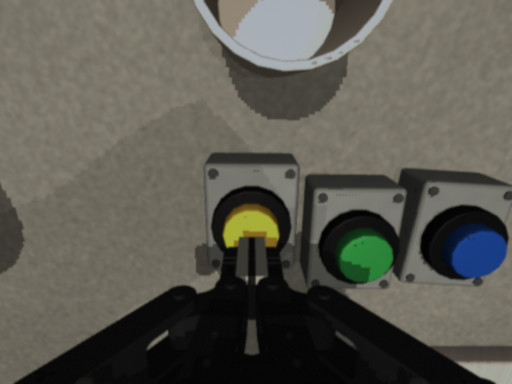

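Over yellow, centred; commanded z ≈ 0.050. Press about 2.3 cm.

```bash
python3 -m creep '[[0.1,0,0.8,0,0,0,0],[0,0,0.6,0,0,0,0],[0,0,0.4,0,0,0,0],[0,0,0.2,0,0,0,0],[0,0,0.2,0,0,0,0],[0,0,0,0,0,0,0]]';python3 -m creep '[[0,0,0.1,0,0,0,0],[0,0,0,0,0,0,0]]'
```

```text
time_s: 38.7
tool_pos: [0.4211, 0.375, 0.0278]
tcp_rot: [[-0.026, 1.0, 0.0], [1.0, 0.026, 0.0], [0.0, 0.0, -1.0]]
force: [-1.6, -0.1, 4.6]
gripper_width: -0.001
time_s: 38.9
tool_pos: [0.4211, 0.3751, 0.0276]
tcp_rot: [[-0.026, 1.0, 0.001], [1.0, 0.026, 0.001], [0.001, 0.001, -1.0]]
force: [-4.4, -1.9, 17.7]
gripper_width: 0.003
```

```bash
python3 -m creep '[[0,0,-1,0,0,0,0],[0,0,-3,0,0,0,0],[-0.5,2.3,0,0,0,0,0],[-0.5,2.3,0,0,0,0,0],[-0.55,2.32,0,0,0,0,0],[0,0,1.5,0,0,0,0],[0,0,0,0,0,0,0],[0,0,0,0,0,0,0]]'; python3 snap.py b4
```

```text
time_s: 39.7
tool_pos: [0.49, 0.3611, 0.0516]
tcp_rot: [[-0.026, 1.0, -0.001], [1.0, 0.026, -0.0], [-0.0, -0.001, -1.0]]
force: [-0.7, 0.5, 0.2]
gripper_width: 0.002
39.7 [0.49   0.3611 0.0516] 0.002343195972893664
```

View pics/b4.png

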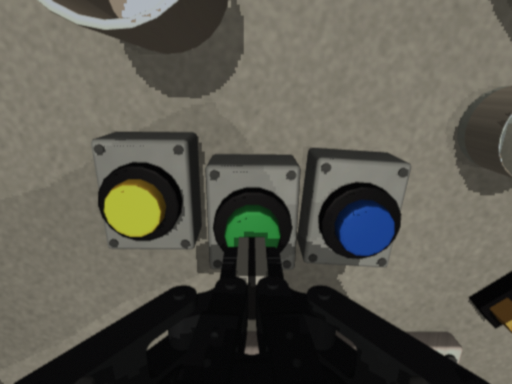

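```bash
python3 -m creep '[[0,0.05,0.8,0,0,0,0],[0,0,0.6,0,0,0,0],[0,0,0.5,0,0,0,0],[0,0,0.3,0,0,0,0],[0,0,0.2,0,0,0,0],[0,0,0,0,0,0,0]]';python3 -m creep '[[0,0,0.1,0,0,0,0],[0,0,0,0,0,0,0]]'
```

```text
time_s: 40.35
tool_pos: [0.4908, 0.3613, 0.0279]
tcp_rot: [[-0.026, 1.0, -0.0], [1.0, 0.026, 0.0], [0.0, -0.0, -1.0]]
force: [-2.8, -0.8, 4.2]
gripper_width: 0.0
time_s: 40.55
tool_pos: [0.4909, 0.3613, 0.0276]
tcp_rot: [[-0.026, 1.0, 0.0], [1.0, 0.026, 0.0], [0.0, 0.0, -1.0]]
force: [-6.0, -1.9, 17.4]
gripper_width: 0.001
```

Now hold about 3.6 s.

```bash
for k in 1 2 3 4; do python3 -m creep '[[0,0,0,0,0,0,0],[0,0,0,0,0,0,0],[0,0,0,0,0,0,0],[0,0,0,0,0,0,0],[0,0,0,0,0,0,0],[0,0,0,0,0,0,0],[0,0,0,0,0,0,0],[0,0,0,0,0,0,0]]' | grep -E 'time|force|pos'; done; python3 snap.py h0 top
```

```text
time_s: 41.35
tool_pos: [0.4909, 0.3613, 0.0276]
force: [-7.0, -2.5, 16.7]
time_s: 42.15
tool_pos: [0.4909, 0.3613, 0.0276]
force: [-6.0, -3.6, 17.0]
time_s: 42.95
tool_pos: [0.4909, 0.3614, 0.0276]
force: [-6.5, -3.6, 17.4]
time_s: 43.75
tool_pos: [0.4909, 0.3613, 0.0276]
force: [-6.2, -2.3, 17.4]
43.75 [0.4909 0.3613 0.0276] -0.0002921955621643766
```

```bash
python3 -m creep '[[0,0,0,0,0,0,0],[0,0,0,0,0,0,0],[0,0,0,0,0,0,0],[0,0,0,0,0,0,0],[0,0,-1,0,0,0,0],[0,0,-4,0,0,0,0],[0,0,-4,0,0,0,0],[0,0,-4,0,0,0,0]]'; python3 -m creep '[[-4,0,-3,0,0,0,0],[-4,-4,0,0,0,0,0],[-4,-4,0,0,0,0,0],[-4,-4,0,0,0,0,0],[-4,-4,0,0,0,0,0],[0,0,0,0,0,0,0],[0,0,0,0,0,0,0],[0,0,0,0,0,0,0]]'; python3 snap.py h1 scene; python3 snap.py h1t top;python3 snap.py h1w
```

```text
time_s: 44.6
tool_pos: [0.4908, 0.361, 0.1582]
tcp_rot: [[-0.026, 1.0, -0.0], [1.0, 0.026, -0.0], [-0.0, -0.0, -1.0]]
force: [0.7, 0.1, -0.4]
gripper_width: 0.002
time_s: 45.4
tool_pos: [0.3553, 0.1766, 0.1868]
tcp_rot: [[-0.026, 1.0, 0.001], [1.0, 0.026, 0.0], [0.0, 0.001, -1.0]]
force: [-0.0, -0.6, 0.3]
gripper_width: 0.003
45.4 [0.3553 0.1766 0.1868] 0.0031543195358663604
45.45 [0.3554 0.1767 0.1866] 0.0015730182506205404
45.5 [0.3552 0.1768 0.1865] 0.0049539543429565295
```

View pics/h1.png

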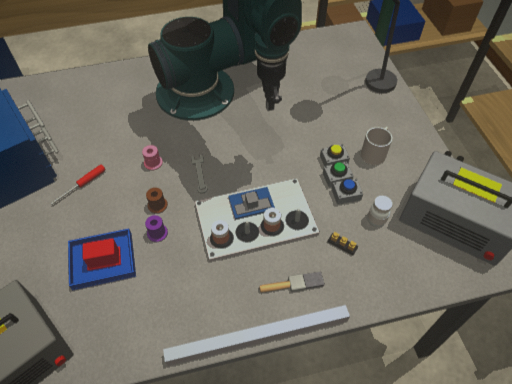

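View pics/h1t.png

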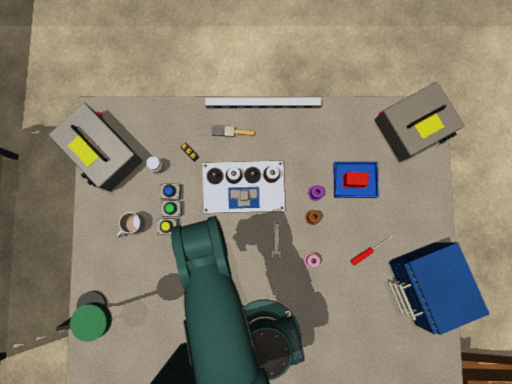

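View pics/h1w.png

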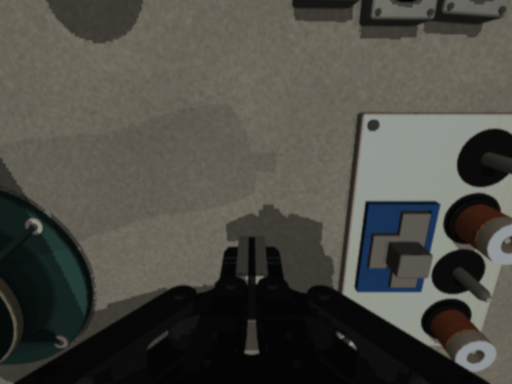

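```bash
python3 - <<'E'
from meas import *
f=np.load('h1.npz');p=f['p'].astype(int);P=cloud('scene',f['d']);Z=P[...,2];r,b=p[...,0],p[...,2];g=p[...,1];i=info('scene');X,Y=P[...,0],P[...,1]
def rep(n,m,z):
    for bl in blobs(m,60):
        v,u=np.nonzero(bl);pw=np.array([wz('scene',(a,c),z,i)[:2] for a,c in zip(u,v)]);print(n,len(pw),np.median(Z[bl]).round(4),rect(pw))
rep('collar',(Z>.074)&(Z<.09)&(X>.58)&(X<.66)&(abs(r-b)<50)&(Y<.25),.08)
rep('pole',(Z>.058)&(Z<.07)&(X>.5)&(X<.57)&(Y>.03)&(Y<.12),.064)
rep('cover',(Z>.06)&(Z<.075)&(r>120)&(g<60)&(Y<-.3),.067)
E
python3 - <<'E'
from bench import workorder
print(workorder.close_job())
E
```

```text
collar 199 0.0808 (array([623.7, 115.6]), array([43.9, 48.9]), 75.25)
collar 207 0.0806 (array([627.5, -32.2]), array([46. , 50.6]), 77.78)
pole 122 0.0643 (array([542.1,  76.5]), array([41.4, 30.4]), 1.09)
cover 488 0.0677 (array([ 603.2, -357.3]), array([79.5, 48.6]), 87.84)
the job is handed in; nothing more can be done
None
```

The job is done and handed in at about 45 s; the hand-in reports no verdict.

**What I did:**
- I stood the red cover upright in the blue tray and seated the yoke in its pocket.
- I put both copper and white bobbins on spindles 1 and 3. I saw no other bobbins of that kind in any camera view.
- I pressed blue, then yellow, then green to the hard stop, and held green for about 3.7 s.

**Last checks:**
- **Heights:** the scene camera put the bobbin tops at 81 mm (expected 80), the pole top at 64 mm (64) and the cover top at 68 mm (67). So everything looks fully seated.
- **Positions:** in the wrist camera the bobbins were within about 1 to 2 mm of their spindles and the yoke within about 1.5 mm of the pocket origin. The scene camera placed the bobbins and the pole 3 to 4 mm further along x, which I put down to its seeing their sides and to calibration.
- **Other things:** the final pictures show the gripper clear of everything and the buttons looking released, with nothing obviously moved.

**One disagreement:** the fingertips sit about 28 to 30 mm behind the reported tool point, not 8 mm ahead of it as described. My first close on the yoke passed over it empty because of this. After that I corrected the heights from the wrist depth image.

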